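Jack a pile of circuit boards up to the transfer shelf with a ratchet stack lift

ROBOT

A 6-joint arm with a two-finger parallel gripper is mounted at the origin on a cart in front of the work surface, level with it; the furniture and walls round the work are solid. World frame = base frame: x ahead of the robot, y to its left, z up, the work surface at z = 0. Lengths are in m, angles in rad, forces in N, time in s.
With the tool pointing down it reaches from about 0.3 to 0.875 m from the base axis. Payload 6.4 kg.
Tool frame: the origin (TCP) lies midway between the tips of the shut fingers; the grasp point (between the pads) lies 19 mm behind it; z points along the fingers, y is the direction in which the jaws open and shut (so a half turn about z gives the same grasp; the last joint's range is limited). The gripper opens to 85 mm and grips with 20 to 120 N. Pads are 22 mm wide; open, the fingers measure 114 mm over their backs; the gripper's body (76 mm by 85 mm) begins 54 mm behind the grasp point. The pads swing forward as they close: fully open they stand 13 mm farther back than shut.
Start: joints at [-1.545, 0.181, 1.607, -0, 1.354, -0.206], TCP at [0.132, -0.56, 0.231] pointing down, gripper open.
Joint ranges: [-2.99, 2.99], [-0.89, 2.07], [0.3, 2.58], [-1.14, 4.28], [0, 2.63], [-3.12, 3.12]. Speed limits (rad/s): [2.57, 2.57, 3.01, 3.14, 3.14, 3.14].

INTERFACE

Orientations are given as a unit quaternion [w, x, y, z].
In Python, from bench import get_obs, camera, hand_in gives the robot as it stands.
- The arm moves only by the tool drive_tool, never from a script. Its argument "deltas" is a list of rows, each a list of 2 entries, a list of its own where there are three numbers: the shift along the world's x, y, z in m, then the turn about the world's z in rad. A call has 1 to 10 rows; each row shifts and turns the pose as measured when the row begins; what a row does not reach is not made up. A row lasts 1/10 s, in which the tool goes at most 50 mm and 8.59 degrees, less where a joint would pass 70% of its speed; a pose out of reach is approached as far as the arm can. A call is refused whole if a number of a shift passes 0.05 or a number of a turn 0.15, either way. A call with a gripper value outside its range is refused whole. "gripper" is the opening, from 0 (shut) to 1 (fully open), set as the call begins (left out, the last holds). The fingers move at their own pace and stop on an object; the grip force is fixed at half the most. Time passes only in rows, so rows that do not move let the fingers close. It gives the time, the measured TCP pose, the force and the opening at its end, in the units of the state.
- get_obs(): the state, without advancing time (a new reading comes with each control period).
- camera(name): name is "scene" or "side" or "wrist"; returns a dict with "frame" (420x560x3 uint8, red, green, blue), "fx", "fy", "cx", "cy" (pixels), "k1" (the pictures are not rectified: a ray, as slopes to the right and down, at radius r is drawn at 1 + k1 r^2 times it, then the intrinsics apply), "eye" and "attitude" of the camera in the world. Camera axes: x right, y down, z forward; pixel columns grow to the right and rows downward; lengths in m; the calibration is good to about 2 mm. A picture is of the moment at which its call begins. There is no depth.
- hand_in(): hands the job in, once; it reports no verdict.
The state is a dict: "time_s": time; "q": joint angles; "dq": joint speeds; "joint_efforts": joint torques, N m; "eef_pos": TCP position; "eef_rot": TCP orientation; "wrist_force": force on the tool from outside, world axes, zero at the start; "torque": the same for the moment, N m; "opening": opening from 0.0 (shut) to 1.0 (fully open).
Only numpy, scipy, OpenCV 4.12 (cv2) and the standard library are available. Lean on these libraries where they do the work, as an engineer would, in place of code of your own. Each camera call takes 0.05 s, during which the arm holds its last target.

TASK

Set the tall pile of circuit boards that stands at the right of the papers upright into the tray of the stack lift, and let go of it. Then work the lift's ratchet lever fully down and fully up, one notch a stroke, until just the top board stands clear above the transfer shelf and the next board is still below it; the ratchet cannot be run back, so do not go a notch too far. Leave the lever fully up and the other things on the bench where they are.

Things in the scene. Friction and masses are not known exactly. Their poses are not given: they have to be found in the camera images.
- board_pile: Pile of 19 green circuit boards on foam strips, one rigid loose block, about 0.65 kg: 104 mm along its x, 64 mm along its y, 137 mm high to the tops of the parts on the top board. The boards repeat every 7.1 mm and are 1.6 mm thick. Origin: centre of its foot; z up. Grasp it across the 64 mm width near its top. Stands on the bench at the right of the papers, long side roughly along world x. Either end may lead in the tray.
- top_board (a point): Centre of the upper face of the pile's top board, 134.9 mm above the pile's foot. The next board's upper face is 7.1 mm lower.
- stack_lift: The stack lift, a fixed machine (its place and yaw vary): grey base plate, column 92 mm (x) by 56 mm (y) and about 204 mm high, transfer shelf on top, tray on its -y side, ratchet wheel (12 teeth, 64 mm across) and lever on its +y side. Origin: under the column's middle, on the bench; x away from the robot, y towards the wheel and lever, z up.
- tray_floor (a point): Centre of the tray's floor, upper side (axes as the lift's). The tray is a steel plate with lips 6 mm high on three sides and the carriage (19 mm above the floor) on its +y side; clear space inside is 80 mm (x) by 124 mm (y), so the pile's 104 mm side goes along y. The tray lies 115 mm to the -y side of the lift's origin, its floor 34 mm above the bench at joint tray = 0.
- tray (a joint): Height of the tray above its lowest place (m). Geared to the ratchet wheel: 7.1 mm a notch; on the holding pawl it rests at about 7.1 mm x n - 0.7 mm (n = 0, 1, 2 ...; 7 is right for this pile). Before the first full stroke it may hang between two notches on the lever's pawl; then it may sink to the lower one, or the first stroke takes it to the second one above. Look at the height after each stroke.
- ratchet_wheel (a joint): Angle of the ratchet wheel (rad); one notch = 0.524 rad; grows as the tray rises. The holding pawl lets it turn only that way.
- shelf_lip (a point): Middle of the front edge of the transfer shelf, on its upper side, 213.5 mm above the bench (axes as the lift's), 48 mm to the -y side of the lift's origin. The aluminium shelf runs 100 mm along x and from this edge to 116 mm beyond the origin on the +y side, above the wheel; low fences at its sides stand 12 mm higher.
- lever (a joint): Ratchet lever: 0 = fully up (0.48 rad above level), 0.96 rad = fully down (0.48 below), with stops. Each full swing down carries the wheel just past the next notch; on the way up the load settles back onto that notch and the driving pawl catches the next tooth. A swing over 0.1 rad short of a stop may gain nothing. About 3 N at the grip; balanced, but the load may push it back up.
- lever_grip (a point): Middle of the lever's black hand grip, a round bar 24 mm thick and 84 mm long that lies along the lever and points to the robot (-x of the lift). It is 150 mm from the lever's axis. Can be pinched from above across lift y, or pushed down and lifted; it turns in the fingers as the lever swings.
- lever_axis (a point): Point on the lever's hinge axis (which runs along lift y) in the plane in which the grip swings: 122 mm above the bench, 53 mm to the +y side of the lift's origin (axes as the lift's). The grip swings about it in the lift's x-z plane.
- heat_tape: Roll of amber tape, 58 mm across, 16 mm high, lying behind the lift: a bystander. Origin: centre of its underside.
- cutters: Side cutters with blue grips, 106 mm long, 9 mm high, lying along the right edge of the bench beyond the pile: a bystander. Origin: centre of the underside.
Not all that is in view belongs to the job. What is shaped like the board_pile but brown is not meant.

How it is judged:
On the way, in this order (a step that is already met when the one before it is completed fails the run):
1. the pile stands upright in the tray, released, with its top still below the shelf (x of board_pile in the frame of tray_floor between -0.014 and 0.014 m and y of board_pile in the frame of tray_floor between -0.016 and 0.016 m and z of board_pile in the frame of tray_floor between -0.004 and 0.004 m and angle between board_pile's own z axis and vertical below 0.06 rad and angle between the x axis of board_pile and the y axis of tray_floor, either way round below 0.25 rad and contact force between the fingers and board_pile below 0.3 N and z of top_board in the frame of shelf_lip below -0.004 m), for 0.2 s.
2. the lever is pulled fully down with the pile in the tray (x of board_pile in the frame of tray_floor between -0.014 and 0.014 m and y of board_pile in the frame of tray_floor between -0.016 and 0.016 m and z of board_pile in the frame of tray_floor between -0.004 and 0.004 m and angle between board_pile's own z axis and vertical below 0.06 rad and angle between the x axis of board_pile and the y axis of tray_floor, either way round below 0.25 rad and value of joint lever above 0.8 rad).
At the end, for the whole second after the job is handed in: The pile stands upright (within 0.06 rad) on the tray's floor inside the lips; the upper face of its top board is 1.4 to 7.3 mm above the shelf's front edge, so that the top board is clear of the shelf and the next one is not; the lever is within 0.15 rad of fully up; the pile is at rest (x of board_pile in the frame of tray_floor between -0.014 and 0.014 m and y of board_pile in the frame of tray_floor between -0.016 and 0.016 m and z of board_pile in the frame of tray_floor between -0.004 and 0.004 m and angle between board_pile's own z axis and vertical below 0.06 rad and angle between the x axis of board_pile and the y axis of tray_floor, either way round below 0.25 rad and z of top_board in the frame of shelf_lip between 0.0014 and 0.0073 m and value of joint lever below 0.15 rad and linear speed of board_pile below 0.01 m/s); the robot touches nothing.
It fails at once if the roll of tape or the cutters are moved by more than 3 cm (distance of any of heat_tape, cutters from where it was at the start of the episode above 0.03 m).
It fails at once if the pile is tipped (angle between board_pile's own z axis and vertical above 0.4 rad).
It fails at once if the pile is dropped (linear speed of board_pile above 0.7 m/s and contact force between the fingers and board_pile below 0.1 N).
It also fails if it takes over 67 s, if anything falls off the work surface, if the arm or the gripper's body presses on something with over 40 N, if the wrist force passes 120 N, or if a joint passes its speed limit or range.

## Working session

There is one attempt and no reset: what is moved stays moved. The work goes in short steps, Python scripts to look and compute and a tool call to move; the robot and the scene stay as the last step left them, time stands still between calls to the robot, and variables do not carry over. Pictures are saved under pics/ and viewed, and the job is handed in when it is done.

Besides the shell and the picture viewer there is one more tool, called as name(argument=value, ...), one argument or row to a line, values as JSON. drive_tool: Moves the arm, as the interface text tells. Its arguments: {"type":"object","properties":{"deltas":{"type":"array","items":{"type":"array"}},"gripper":{"type":"number"}},"required":["deltas"]}

```bash
ls; mkdir -p pics; cat > h.py <<'E'
import numpy as np, cv2
from bench import get_obs, camera, hand_in
from scipy.spatial.transform import Rotation as R
import pickle
def snap(name,fn):
    c=camera(name); cv2.imwrite('pics/%s.png'%fn,c['frame'][:,:,::-1]); pickle.dump(c,open('pics/%s.pkl'%fn,'wb')); return c
def load(fn): return pickle.load(open('pics/%s.pkl'%fn,'rb'))
def rot(c):
    a=np.array(c['attitude'],float)
    if a.shape==(3,3): return a
    return R.from_quat([a[1],a[2],a[3],a[0]]).as_matrix()
def ray(c,u,v):
    xd=(u-c['cx'])/c['fx']; yd=(v-c['cy'])/c['fy']; x,y=xd,yd
    for _ in range(30):
        s=1+c['k1']*(x*x+y*y); x,y=xd/s,yd/s
    d=rot(c)@np.array([x,y,1.]); return np.array(c['eye'],float),d/np.linalg.norm(d)
def onz(c,u,v,z):
    e,d=ray(c,u,v); return e+d*(z-e[2])/d[2]
def proj(c,p):
    q=rot(c).T@(np.array(p,float)-np.array(c['eye'])); x,y=q[0]/q[2],q[1]/q[2]; s=1+c['k1']*(x*x+y*y)
    return np.array([c['fx']*x*s+c['cx'],c['fy']*y*s+c['cy']])
def tri(c1,p1,c2,p2):
    e1,d1=ray(c1,*p1); e2,d2=ray(c2,*p2)
    t=np.linalg.lstsq(np.stack([d1,-d2],1),e2-e1,rcond=None)[0]
    a,b=e1+t[0]*d1,e2+t[1]*d2; return (a+b)/2,np.linalg.norm(a-b)
E
python3 - <<'E'
from h import *
for n in ['scene','side','wrist']:
    c=snap(n,n+'0'); print(n,{k:v for k,v in c.items() if k!='frame'})
print(get_obs())
E
```

```text
pics
scene {'fx': 435.2681251507484, 'fy': 435.2681251507484, 'cx': 284.8186343869124, 'cy': 209.8930411359597, 'k1': -0.09521920730715679, 'eye': array([0.04549883, 0.62656613, 0.99491358]), 'attitude': array([ 0.11489041, -0.25139301,  0.87864656, -0.38933529])}
side {'fx': 462.0948309127521, 'fy': 462.0948309127521, 'cx': 273.3091393378732, 'cy': 207.81033375587924, 'k1': -0.1325430503116017, 'eye': array([0.33390731, 1.22277228, 0.7127995 ]), 'attitude': array([ 0.04502859, -0.06485901,  0.82906526, -0.55354903])}
wrist {'fx': 350.5129203557333, 'fy': 350.5129203557333, 'cx': 274.9040000310552, 'cy': 204.12877603992783, 'k1': -0.004172658266721592, 'eye': array([ 0.20132904, -0.54341362,  0.37366174]), 'attitude': array([ 0.11151444,  0.77560146, -0.61472361, -0.09012095])}
{'time_s': 0.15, 'q': array([-1.54530667e+00,  1.81360260e-01,  1.60778281e+00, -3.76670336e-06,
        1.35376164e+00, -2.06308982e-01]), 'dq': array([ 0.00030984, -0.00221994, -0.00314206, -0.0012766 , -0.00010005,
        0.00119259]), 'joint_efforts': array([ 3.35947716e-04, -4.45265937e+01, -3.51694965e+01, -3.66109989e-04,
        5.76582912e-03, -9.76174192e-06]), 'eef_pos': array([ 0.13209394, -0.55919721,  0.23059461]), 'eef_rot': array([-6.53516341e-04,  9.93290928e-01,  1.15640401e-01,  5.73992584e-05]), 'wrist_force': array([ 0.90013147, -0.37906598, -0.26215517]), 'torque': array([0.01341809, 0.00987576, 0.01094942]), 'opening': 1.0020378516227801}
```

View pics/scene0.png

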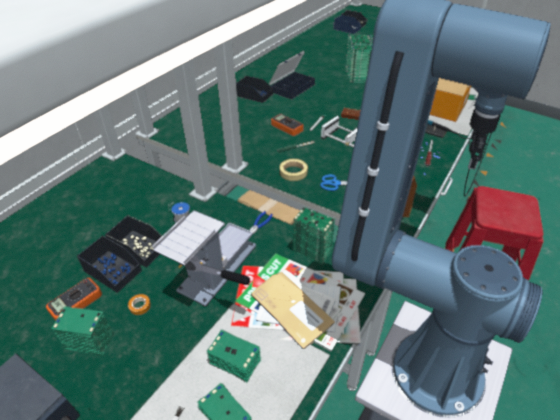

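View pics/side0.png

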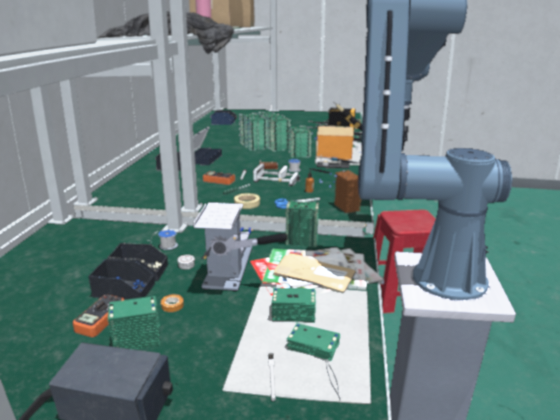

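View pics/wrist0.png

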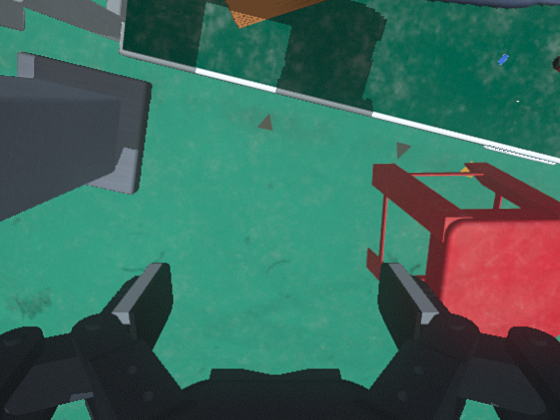

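The scene view shows the green pile at about (315,230), the lift at (205,255) with a black grip at (235,277), and the brown decoy behind the arm. I'll zoom in next.

```bash
python3 - <<'E'
from h import *
a=cv2.imread('pics/scene0.png')[160:320,130:380]; cv2.imwrite('pics/z1.png',cv2.resize(a,None,fx=3.2,fy=3.2,interpolation=cv2.INTER_CUBIC))
a=cv2.imread('pics/side0.png')[180:310,150:400]; cv2.imwrite('pics/z2.png',cv2.resize(a,None,fx=3.2,fy=3.2,interpolation=cv2.INTER_CUBIC))
E
```

```text
(no output)
```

View pics/z1.png

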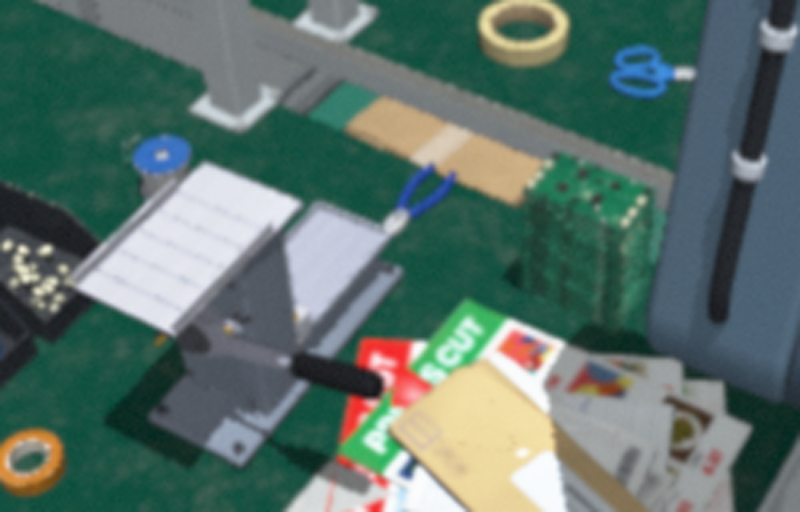

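View pics/z2.png

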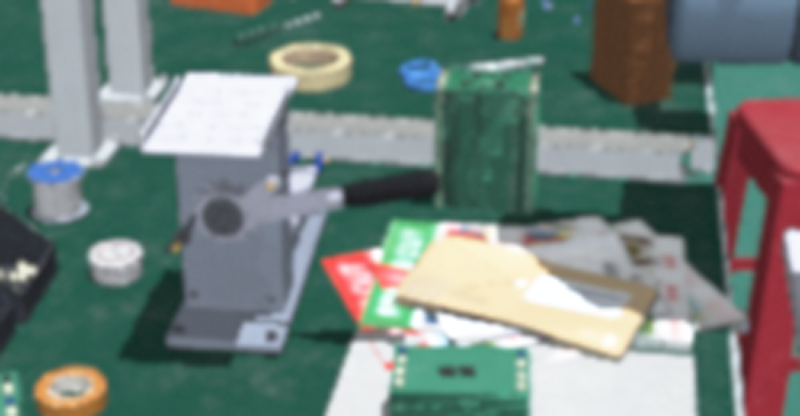

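```bash
python3 - <<'E'
from h import *
np.set_printoptions(precision=4,suppress=True)
s=load('scene0');d=load('side0')
S=lambda u,v:(u/3.2+130-.4,v/3.2+160-.4)
D=lambda u,v:(u/3.2+150-.4,v/3.2+180-.4)
print('shelf scene')
for p in [(75,285),(205,163),(302,203),(172,335)]: print(p,onz(s,*S(*p),.2135), onz(s,*S(*p),.2255))
print('shelf side')
for p in [(143,150),(180,75),(298,75),(265,155)]: print(p,onz(d,*D(*p),.2135),onz(d,*D(*p),.2255))
print('pile scene')
for p in [(527,185),(557,155),(657,185),(610,225)]: print(p,onz(s,*S(*p),.135))
print('pile side')
for p in [(440,70),(540,65),(537,98),(437,95)]: print(p,onz(d,*D(*p),.135))
print('grip', tri(s,S(295,362),d,D(345,190)), tri(s,S(380,383),d,D(436,183)))
print('tray'); 
for p in [(318,203),(390,235)]:print(onz(s,*S(*p),.04))
print('cutters',onz(s,*S(455,175),.005),onz(s,*S(390,225),.005),'tape',onz(s,*S(160,155),.1),onz(s,*S(30,462),.016))
print('base'); 
for p in [(150,415),(240,465),(400,268)]:print(onz(s,*S(*p),.008))
E
```

```text
shelf scene
(75, 285) [0.7097 0.188  0.2135] [0.6995 0.1947 0.2255]
(205, 163) [0.7162 0.0275 0.2135] [0.7059 0.0367 0.2255]
(302, 203) [0.6165 0.0227 0.2135] [0.6077 0.032  0.2255]
(172, 335) [0.6115 0.1859 0.2135] [0.6028 0.1926 0.2255]
shelf side
(143, 150) [0.7068 0.1892 0.2135] [0.6978 0.214  0.2255]
(180, 75) [0.7242 0.0279 0.2135] [0.7148 0.0567 0.2255]
(298, 75) [0.618  0.0119 0.2135] [0.6112 0.041  0.2255]
(265, 155) [0.6069 0.1832 0.2135] [0.6003 0.2081 0.2255]
pile scene
(527, 185) [ 0.515  -0.1638  0.135 ]
(557, 155) [ 0.5124 -0.2131  0.135 ]
(657, 185) [ 0.415  -0.2255  0.135 ]
(610, 225) [ 0.4266 -0.1581  0.135 ]
pile side
(440, 70) [ 0.5176 -0.2148  0.135 ]
(540, 65) [ 0.4142 -0.2452  0.135 ]
(537, 98) [ 0.411  -0.1541  0.135 ]
(437, 95) [ 0.5117 -0.1466  0.135 ]
grip (array([0.5537, 0.1226, 0.1561]), np.float64(0.0018498060880301963)) (array([0.4794, 0.1097, 0.1633]), np.float64(0.0020095960450596953))
tray
[ 0.7297 -0.1197  0.04  ]
[ 0.6429 -0.1209  0.04  ]
cutters [ 0.6582 -0.2567  0.005 ] [ 0.6731 -0.1599  0.005 ] tape [ 0.8589 -0.0451  0.1   ] [0.7623 0.2493 0.016 ]
base
[0.714  0.1513 0.008 ]
[0.6115 0.1498 0.008 ]
[ 0.6284 -0.114   0.008 ]
```

drive_tool(
  deltas=[
    [[0, 0, 0.045], 0],
    [[0, 0, 0.045], -0.05],
    [[0.03, 0.03, 0], -0.05],
    [[0.034, 0.036, 0], -0.05],
    [[0.034, 0.036, 0], -0.05],
    [[0.034, 0.036, 0], 0],
    [[0.034, 0.036, 0], 0],
    [[0.034, 0.036, 0], 0],
    [[0.034, 0.036, 0], 0],
    [[0.034, 0.036, 0], 0],
  ],
  gripper=1,
)

```text
time_s: 1.15
eef_pos: [0.3987, -0.2719, 0.3202]
eef_rot: [-0.003, 1.0, 0.005, 0.002]
wrist_force: [0.8, -1.9, -0.7]
opening: 0.997
```

drive_tool(
  deltas=[
    [[0, 0.045, 0], 0],
    [[0, 0.035, 0], 0],
    [[0, 0, 0], 0],
  ],
)

```text
time_s: 1.45
eef_pos: [0.4013, -0.184, 0.3189]
eef_rot: [-0.004, 1.0, 0.009, 0.001]
wrist_force: [0.6, -0.0, 0.4]
opening: 0.997
```

```bash
python3 - <<'E'
from h import *
c=snap('wrist','wrist1'); print(c['eye'],get_obs()['eef_pos'],rot(c)); snap('scene','scene1')
E
```

```text
[ 0.47200116 -0.18460023  0.46235071] [ 0.40128041 -0.18566595  0.31900518] [[ 0.01662218 -0.9594369  -0.281433  ]
 [-0.99981386 -0.01870698  0.00472256]
 [-0.00979576  0.28130212 -0.95956926]]
```

View pics/wrist1.png

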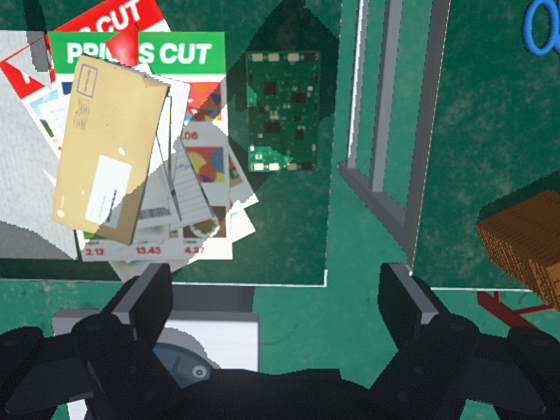

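View pics/scene1.png

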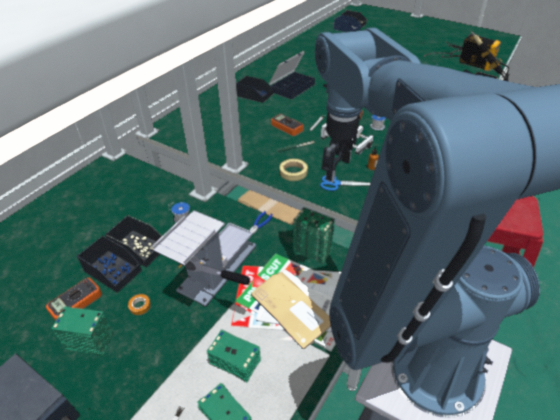

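```bash
python3 - <<'E'
from h import *
np.set_printoptions(precision=4,suppress=True)
c=load('wrist1')
P=[onz(c,*p,.135) for p in [(249,53),(319,53),(316,170),(248,171)]]
for p in P: print(p)
print(np.mean(P,0), np.arctan2(*((P[0]+P[1]-P[2]-P[3])[[1,0]])))
for p in [(328,280),(335,40),(345,160),(410,270)]: print(p,onz(c,*p,0),onz(c,*p,.1))
a=cv2.imread('pics/wrist1.png')[30:200,200:400]; cv2.imwrite('pics/z3.png',cv2.resize(a,None,fx=4,fy=3.5,interpolation=cv2.INTER_CUBIC))
E
```

```text
[ 0.5118 -0.1583  0.135 ]
[ 0.5127 -0.2188  0.135 ]
[ 0.4104 -0.2213  0.135 ]
[ 0.4082 -0.1569  0.135 ]
[ 0.4608 -0.1888  0.135 ] 0.005325557572723253
(328, 280) [ 0.222  -0.2621  0.    ] [ 0.2761 -0.2453  0.1   ]
(335, 40) [ 0.5444 -0.2515  0.    ] [ 0.5287 -0.237   0.1   ]
(345, 160) [ 0.3991 -0.2741  0.    ] [ 0.4148 -0.2547  0.1   ]
(410, 270) [ 0.2407 -0.3798 -0.    ] [ 0.2907 -0.3376  0.1   ]
```

View pics/z3.png

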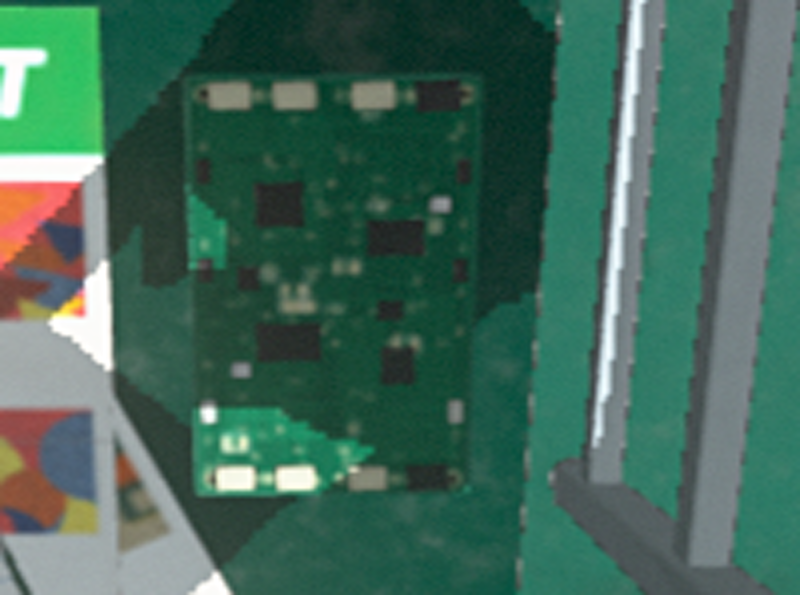

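The wrist view has the pile top between pixels (248,51) and (320,171), so its centre is about (0.4615, -0.189) with yaw near 0. The bench edge and frame lie to its right.

drive_tool(
  deltas=[
    [[0.03, -0.002, 0], 0],
    [[0.03, -0.002, 0], 0],
    [[0, 0, -0.04], -0.01],
    [[0, 0, -0.04], 0],
    [[0, 0, -0.04], 0],
    [[0, 0, 0], 0],
  ],
)

```text
time_s: 2.15
eef_pos: [0.4634, -0.2007, 0.1968]
eef_rot: [-0.0, 1.0, -0.002, 0.003]
wrist_force: [-1.0, 0.7, -0.2]
opening: 0.994
```

```bash
python3 - <<'E'
from h import *
c=snap('wrist','wrist2'); print(get_obs()['eef_pos'],get_obs()['eef_rot']); snap('side','side2')
E
```

```text
[ 0.4650311  -0.20200204  0.20004049] [ 0.00105392  0.99998304 -0.00215928  0.00530571]
```

View pics/wrist2.png

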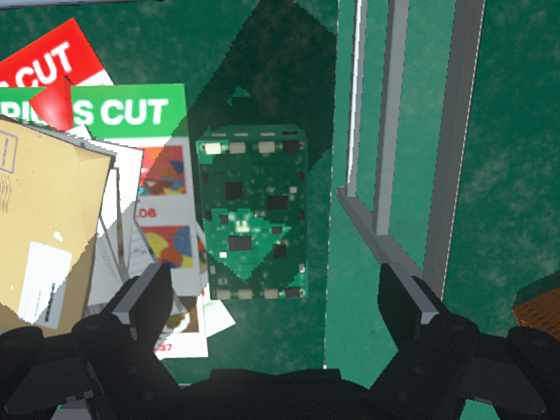

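View pics/side2.png

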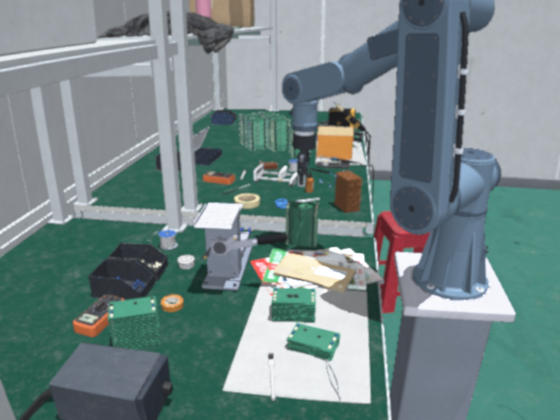

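```bash
python3 - <<'E'
from h import *
np.set_printoptions(precision=4,suppress=True)
c=load('wrist2')
P=[onz(c,*p,.135) for p in [(197,140),(308,140),(304,298),(207,300)]]
for p in P: print(p)
print(np.mean(P,0))
print(proj(load('side2'),[.465,-.202,.2]),c['eye'])
o=get_obs();print(o['time_s'],o['eef_pos'])
E
```

```text
[ 0.5132 -0.1561  0.135 ]
[ 0.5128 -0.2205  0.135 ]
[ 0.4095 -0.2199  0.135 ]
[ 0.4083 -0.1557  0.135 ]
[ 0.4609 -0.1881  0.135 ]
[302.6435 185.4031] [ 0.5336 -0.2018  0.3404]
2.25 [ 0.4665 -0.2027  0.2026]
```

Pile centre confirmed at (0.461, -0.188). Correcting the tool position and descending.

drive_tool(
  deltas=[
    [[-0.005, 0.014, 0], 0],
    [[0, 0, 0], 0],
    [[0, 0, 0], 0],
  ],
)

```text
time_s: 2.55
eef_pos: [0.4639, -0.1907, 0.2092]
eef_rot: [0.005, 1.0, -0.003, 0.011]
wrist_force: [0.8, 0.1, -0.2]
opening: 1.001
```

drive_tool(
  deltas=[
    [[-0.003, 0.002, -0.01], 0],
    [[0, 0, -0.02], 0],
    [[0, 0, -0.02], 0],
  ],
)

```text
time_s: 2.85
eef_pos: [0.4639, -0.1904, 0.1634]
eef_rot: [0.009, 1.0, -0.002, 0.017]
wrist_force: [-0.6, 0.1, -0.6]
opening: 1.0
```

```bash
python3 - <<'E'
from h import *
np.set_printoptions(precision=4,suppress=True)
o=get_obs()
for k in o: print(k,o[k])
E
```

```text
time_s 2.85
q [-0.6296  0.0638  1.8834  0.0049  1.1566  0.9437]
dq [ 0.0013  0.2395  0.1776  0.0004 -0.4474 -0.0035]
joint_efforts [  0.1114 -38.0235 -33.6399   0.0223   0.4627   0.0047]
eef_pos [ 0.4639 -0.1904  0.1634]
eef_rot [ 0.0092  0.9998 -0.0022  0.0166]
wrist_force [-0.6011  0.0755 -0.6394]
torque [ 0.0405  0.0032 -0.001 ]
opening 0.9999453135919754
```

```bash
python3 - <<'E'
from h import *
np.set_printoptions(precision=4,suppress=True)
for i in range(6):
    camera('wrist'); o=get_obs(); q=o['q']; print(o['time_s'],o['eef_pos'],q,'dq',o['dq'],q[1]+q[2]+q[4]-np.pi)
E
```

```text
2.9 [ 0.462  -0.1891  0.1598] [-0.6297  0.0675  1.8875  0.0049  1.1546  0.9437] dq [ 0.0007 -0.0067  0.0024  0.0016  0.0966 -0.0003] -0.03202979055770783
2.95 [ 0.4618 -0.189   0.1609] [-0.6297  0.0665  1.8861  0.0049  1.1582  0.9437] dq [ 0.0005 -0.0237 -0.0406 -0.0004  0.0445  0.0012] -0.030799812312647834
3.0 [ 0.4626 -0.1895  0.1623] [-0.6297  0.0654  1.8841  0.0049  1.1595  0.9437] dq [-0.0015 -0.0192 -0.0344  0.0012  0.0146  0.0001] -0.032585730725712914
3.05 [ 0.4633 -0.19    0.1634] [-0.6297  0.0645  1.8827  0.0049  1.1598  0.9437] dq [-0.0018 -0.0148 -0.022   0.0006  0.002   0.0003] -0.03457632370186392
3.1 [ 0.4638 -0.1904  0.164 ] [-0.6298  0.064   1.8818  0.0049  1.1598  0.9438] dq [ 0.0002 -0.0081 -0.0104  0.0001 -0.0022 -0.0001] -0.03601744903449822
3.15 [ 0.464  -0.1906  0.1643] [-0.6298  0.0637  1.8814  0.005   1.1597  0.9437] dq [ 0.0006 -0.0047 -0.0047  0.0006 -0.0016  0.0005] -0.03677674038304701
```

drive_tool(
  deltas=[
    [[-0.003, 0.002, -0.025], 0.005],
    [[0, 0, -0.025], 0],
    [[0, 0, -0.025], 0],
  ],
)

```text
time_s: 3.45
eef_pos: [0.4663, -0.1923, 0.0953]
eef_rot: [0.014, 1.0, 0.0, 0.023]
wrist_force: [-0.3, 0.3, -0.3]
opening: 1.0
```

```bash
python3 - <<'E'
from h import *
np.set_printoptions(precision=4,suppress=True)
c=snap('wrist','wrist3'); o=get_obs(); q=o['q']; print(o['time_s'],o['eef_pos'],o['eef_rot'],q[1]+q[2]+q[4]-np.pi)
E
```

```text
3.5 [ 0.4637 -0.1906  0.0911] [0.0118 0.9997 0.0004 0.0201] -0.04640760730048754
```

View pics/wrist3.png

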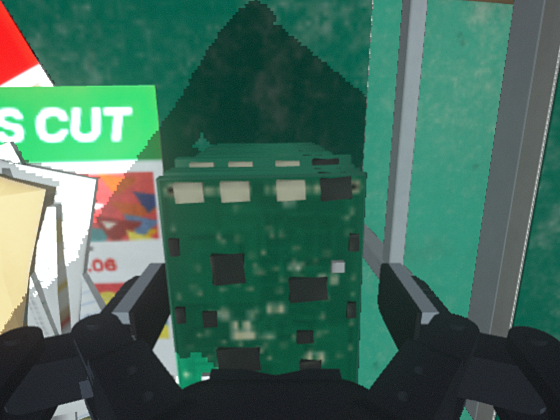

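The fingers straddle the pile, with its edges at x px 160–366 and the pads at 150 and 395. Closing now.

drive_tool(
  deltas=[
    [[0, 0.001, -0.002], 0],
    [[0, 0, -0.002], 0],
    [[0, 0, -0.002], 0],
    [[0, 0, 0], 0],
  ],
  gripper=0.5,
)

```text
time_s: 3.9
eef_pos: [0.4639, -0.189, 0.0894]
eef_rot: [0.011, 1.0, 0.001, 0.019]
wrist_force: [1.1, 0.3, -8.0]
opening: 0.74
```

```bash
python3 - <<'E'
from h import *
np.set_printoptions(precision=4,suppress=True)
o=get_obs(); q=o['q']; print(o['time_s'],o['eef_pos'],o['eef_rot'],q[1]+q[2]+q[4]-np.pi,o['wrist_force'],o['torque'],o['opening'])
E
```

```text
3.9 [ 0.4639 -0.189   0.0894] [0.0109 0.9998 0.0008 0.0194] -0.04424229958522963 [ 1.1069  0.3354 -7.9678] [-0.0384  0.0692  0.0077] 0.7398673354312821
```

drive_tool(
  deltas=[
    [[0, 0, 0.02], 0],
    [[0, 0, 0.025], 0],
    [[0, 0, 0.025], 0],
    [[0, 0, 0.025], 0],
    [[0, 0, 0], 0],
  ],
)

```text
time_s: 4.4
eef_pos: [0.4608, -0.1865, 0.1862]
eef_rot: [0.009, 1.0, 0.001, 0.017]
wrist_force: [0.4, -0.6, -7.3]
opening: 0.746
```

```bash
cat > st.py <<'E'
from h import *
np.set_printoptions(precision=4,suppress=True)
def st():
    o=get_obs(); q=o['q']; w,x,y,z=o['eef_rot']
    m=R.from_quat([x,y,z,w]).as_matrix()
    print('t',o['time_s'],'pos',o['eef_pos'],'yaw %.4f'%np.arctan2(m[1,0],m[0,0]),'lean',m[:2,2],'pitch %.4f'%(q[1]+q[2]+q[4]-np.pi),'F',o['wrist_force'],'op %.3f'%o['opening'],'q',q)
E
python3 - <<'E'
from st import *
st();c=snap('wrist','w4');st();snap('side','s4');st()
E
```

```text
t 4.4 pos [ 0.4608 -0.1865  0.1862] yaw 0.0020 lean [ 0.0331 -0.0176] pitch -0.0372 F [ 0.4425 -0.5568 -7.3189] op 0.746 q [-0.6272  0.0253  1.8733  0.0055  1.2059  0.94  ]
t 4.45 pos [ 0.4597 -0.1857  0.1841] yaw 0.0019 lean [ 0.0304 -0.0157] pitch -0.0339 F [-0.683  -0.0535 -8.8379] op 0.741 q [-0.6273  0.0272  1.8759  0.0055  1.2047  0.94  ]
t 4.5 pos [ 0.4587 -0.1851  0.1823] yaw 0.0018 lean [ 0.0277 -0.0138] pitch -0.0305 F [-0.3054  0.2916 -8.601 ] op 0.743 q [-0.6274  0.0289  1.8778  0.0055  1.2043  0.94  ]
```

View pics/s4.png

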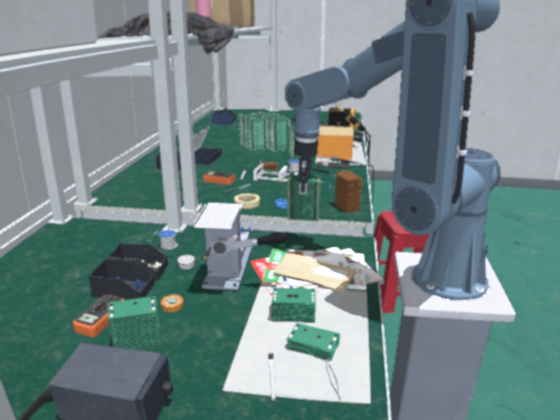

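drive_tool(
  deltas=[
    [[0.01, 0.003, 0.004], 0.1],
    [[0.02, 0.006, 0.004], 0.145],
    [[0.022, 0.006, 0.004], 0.145],
    [[0.022, 0.006, 0.004], 0.145],
    [[0.022, 0.006, 0.004], 0.145],
    [[0.022, 0.006, 0.004], 0.145],
    [[0.022, 0.006, 0.004], 0.145],
    [[0.022, 0.006, 0.004], 0.145],
    [[0.022, 0.006, 0.004], 0.145],
    [[0.015, 0.006, 0.004], 0.145],
  ],
)

```text
time_s: 5.5
eef_pos: [0.6491, -0.1195, 0.1927]
eef_rot: [-0.014, 0.748, 0.663, -0.004]
wrist_force: [-0.1, -0.6, -7.4]
opening: 0.747
```

```bash
python3 - <<'E'
from st import *
st();c=snap('wrist','w5');st();snap('scene','c5')
E
```

```text
t 5.5 pos [ 0.6491 -0.1195  0.1927] yaw 1.4509 lean [-0.0252  0.0163] pitch 0.0293 F [-0.0613 -0.584  -7.4071] op 0.747 q [-0.3646  0.4176  1.3873  0.0064  1.3661 -0.2462]
t 5.55 pos [ 0.6508 -0.1182  0.1929] yaw 1.4595 lean [-0.0232  0.0171] pitch 0.0278 F [ 2.6965 -0.4532 -7.668 ] op 0.741 q [-0.3625  0.4194  1.3844  0.0079  1.3656 -0.2531]
```

View pics/w5.png

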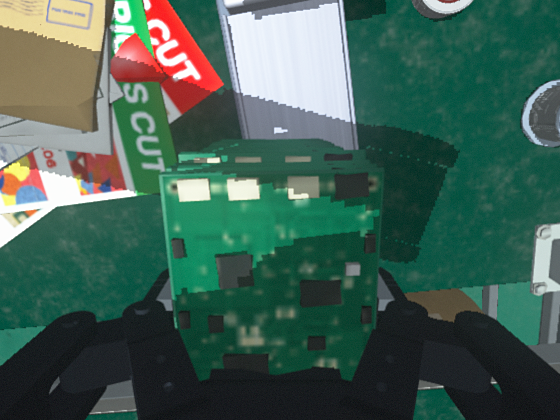

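View pics/c5.png

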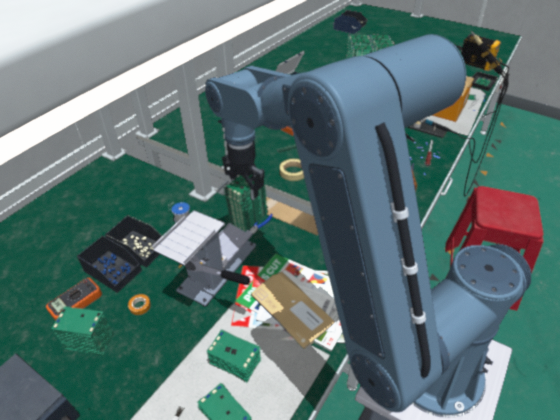

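```bash
python3 - <<'E'
from st import *
c=load('w5')
a=cv2.imread('pics/w5.png')[0:200,170:420]; cv2.imwrite('pics/z5.png',cv2.resize(a,None,fx=3.2,fy=3,interpolation=cv2.INTER_CUBIC))
a=cv2.imread('pics/c5.png')[170:310,140:290]; cv2.imwrite('pics/z5c.png',cv2.resize(a,None,fx=5,fy=4.2,interpolation=cv2.INTER_CUBIC))
E
```

```text
(no output)
```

View pics/z5.png

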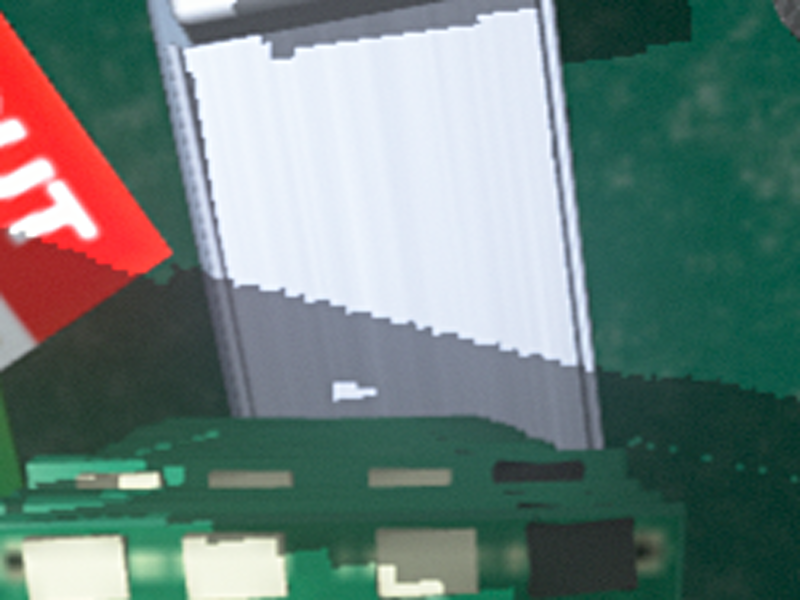

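View pics/z5c.png

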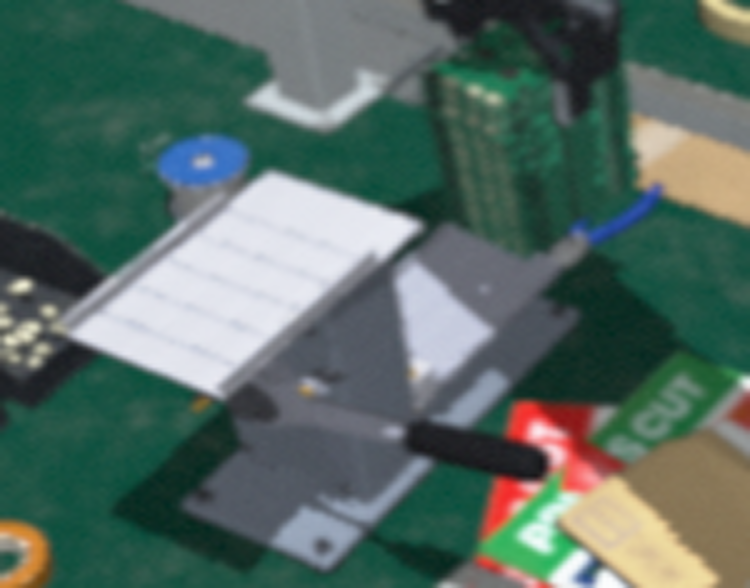

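```bash
python3 - <<'E'
from st import *
c=load('w5')
Z=lambda p:(p[0]/3.2+170-.4,p[1]/3-.4)
for z in [.034,.04,.045]:
    L=[onz(c,*Z(p),z) for p in [(190,60),(240,400)]]; Rr=[onz(c,*Z(p),z) for p in [(543,30),(586,430)]]
    print(z,L,Rr)
    for M in (L,Rr): print(np.arctan2(-(M[0]-M[1])[0],(M[0]-M[1])[1]))
print(onz(c,*Z((180,25)),.055),onz(c,*Z((450,0)),.055))
s=load('c5'); Y=lambda p:(p[0]/5+140-.4,p[1]/4.2+170-.4)
for p in [(65,330),(268,170),(425,225),(222,397)]: print(p,onz(s,*Y(p),.2135))
print('tray far right corner',[onz(s,*Y((440,222)),z) for z in (.04,.05)])
E
```

```text
0.034 [array([0.624 , 0.0194, 0.034 ]), array([ 0.6236, -0.0687,  0.034 ])] [array([0.7101, 0.0154, 0.034 ]), array([ 0.714, -0.088,  0.034])]
-0.004315494467764703
0.03754548921815815
0.04 [array([0.6247, 0.018 , 0.04  ]), array([ 0.6243, -0.0684,  0.04  ])] [array([0.7091, 0.0141, 0.04  ]), array([ 0.7129, -0.0872,  0.04  ])]
-0.004315494467765755
0.037545489218158236
0.045 [array([0.6253, 0.0168, 0.045 ]), array([ 0.6249, -0.0681,  0.045 ])] [array([0.7083, 0.013 , 0.045 ]), array([ 0.712 , -0.0866,  0.045 ])]
-0.004315494467765358
0.037545489218157764
[0.6255 0.0224 0.055 ] [0.6865 0.0199 0.055 ]
(65, 330) [0.7118 0.1874 0.2135]
(268, 170) [0.7185 0.0267 0.2135]
(425, 225) [0.6148 0.0223 0.2135]
(222, 397) [0.6105 0.1846 0.2135]
tray far right corner [array([ 0.735 , -0.1195,  0.04  ]), array([ 0.7278, -0.1117,  0.05  ])]
```

drive_tool(
  deltas=[
    [[0.005, 0.01, 0.002], 0.07],
    [[0.006, 0.016, 0.002], 0.05],
    [[0.006, 0.018, 0.002], 0.015],
    [[0.004, 0.018, 0.002], 0],
    [[0, 0.01, 0.001], 0],
  ],
)

```text
time_s: 6.1
eef_pos: [0.6667, -0.0424, 0.1923]
eef_rot: [-0.02, 0.703, 0.71, -0.008]
wrist_force: [1.0, 0.8, -8.7]
opening: 0.741
```

```bash
python3 - <<'E'
from st import *
st();c=snap('wrist','w6');st();snap('side','s6');snap('scene','c6');st()
for n,r in (('s6',(150,300,150,350)),('c6',(140,300,140,300))):
    a=cv2.imread('pics/%s.png'%n)[r[0]:r[1],r[2]:r[3]]; cv2.imwrite('pics/z%s.png'%n,cv2.resize(a,None,fx=3.6,fy=3.6,interpolation=cv2.INTER_CUBIC))
E
```

```text
t 6.1 pos [ 0.6667 -0.0424  0.1923] yaw 1.5804 lean [-0.0406  0.0167] pitch 0.0435 F [ 1.0275  0.8    -8.7179] op 0.741 q [-0.2439  0.4449  1.3508  0.0065  1.3894 -0.2552]
t 6.15 pos [ 0.6664 -0.0408  0.1924] yaw 1.5817 lean [-0.0409  0.0178] pitch 0.0440 F [-0.936   0.9283 -7.6618] op 0.744 q [-0.2421  0.4442  1.3515  0.0076  1.3899 -0.2549]
t 6.25 pos [ 0.6664 -0.0437  0.1927] yaw 1.5814 lean [-0.0404  0.0155] pitch 0.0429 F [-0.0154 -0.7376 -7.8842] op 0.749 q [-0.2454  0.4439  1.3513  0.0053  1.3893 -0.2574]
```

View pics/zs6.png

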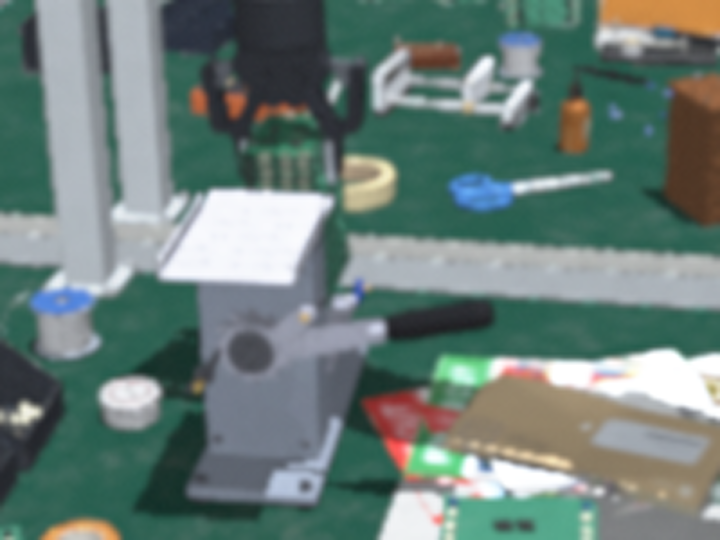

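View pics/zc6.png

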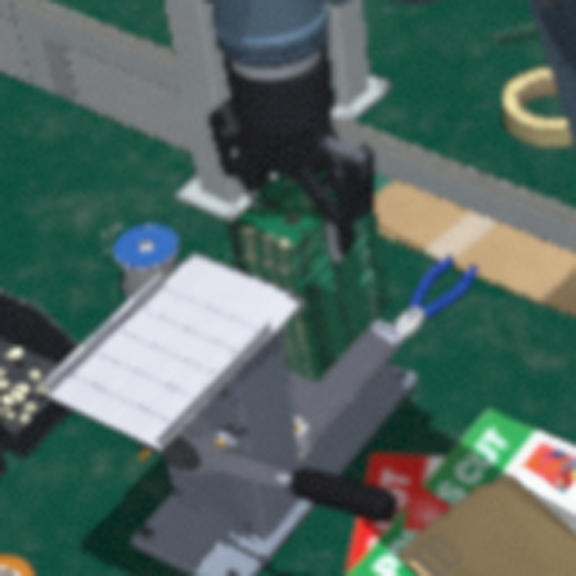

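View pics/w6.png

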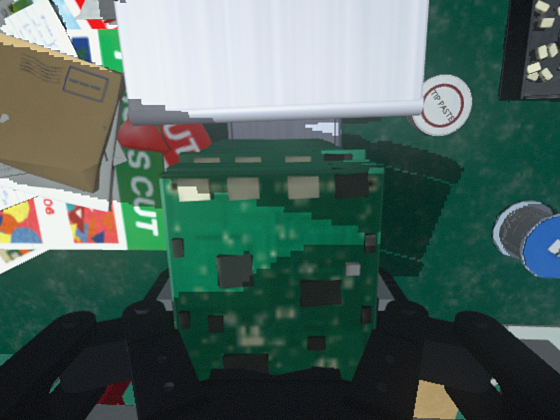

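```bash
python3 - <<'E'
from st import *
c=load('w6')
for p in [(118,5),(132,118),(427,5),(425,112)]: print(p,onz(c,*p,.2255),onz(c,*p,.2135))
print('tray',[onz(c,*p,.036) for p in [(229,138),(341,140)]])
# pile top board corners (top z ~ .192+.0456)
z=.1927-.0894+.135
for p in [(163,177),(383,170),(170,300),(378,300)]: print(p,onz(c,*p,z))
E
```

```text
(118, 5) [0.6205 0.0549 0.2255] [0.6151 0.0579 0.2135]
(132, 118) [0.6215 0.0231 0.2255] [0.6161 0.0227 0.2135]
(427, 5) [0.7087 0.0547 0.2255] [0.7128 0.0577 0.2135]
(425, 112) [0.7116 0.0257 0.2255] [0.716  0.0256 0.2135]
tray [array([0.6195, 0.0011, 0.036 ]), array([0.7143, 0.0006, 0.036 ])]
(163, 177) [0.6346 0.007  0.2383]
(383, 170) [0.6972 0.01   0.2383]
(170, 300) [ 0.6338 -0.033   0.2383]
(378, 300) [ 0.6993 -0.0308  0.2383]
```

drive_tool(
  deltas=[
    [[0.007, 0.003, -0.01], 0.015],
    [[0, 0, -0.02], 0],
    [[0, 0, -0.02], 0],
  ],
)

```text
time_s: 6.55
eef_pos: [0.6771, -0.0424, 0.1455]
eef_rot: [-0.015, 0.698, 0.716, -0.007]
wrist_force: [-0.7, 0.1, -1.0]
opening: 0.746
```

```bash
python3 - <<'E'
from st import *
st()
E
```

```text
t 6.55 pos [ 0.6771 -0.0424  0.1455] yaw 1.5967 lean [-0.0309  0.0114] pitch 0.0328 F [-0.7415  0.0962 -0.9952] op 0.746 q [-0.2389  0.5041  1.3649  0.0039  1.3054 -0.266 ]
```

```bash
python3 - <<'E'
from st import *
snap('wrist','w7');st();snap('scene','c7');st()
for n,r in (('c7',(140,300,140,300)),):
    a=cv2.imread('pics/%s.png'%n)[r[0]:r[1],r[2]:r[3]]; cv2.imwrite('pics/z%s.png'%n,cv2.resize(a,None,fx=3.6,fy=3.6,interpolation=cv2.INTER_CUBIC))
E
```

```text
t 6.6 pos [ 0.6758 -0.0436  0.1437] yaw 1.5965 lean [-0.0346  0.0098] pitch 0.0360 F [-2.211  -0.8133 -5.159 ] op 0.746 q [-0.2399  0.5058  1.3664  0.0014  1.3054 -0.2662]
t 6.65 pos [ 0.676  -0.0431  0.1444] yaw 1.5960 lean [-0.0342  0.0112] pitch 0.0359 F [ 0.6035  0.6058 -8.6178] op 0.741 q [-0.2398  0.5052  1.3658  0.0029  1.3066 -0.266 ]
```

View pics/zc7.png

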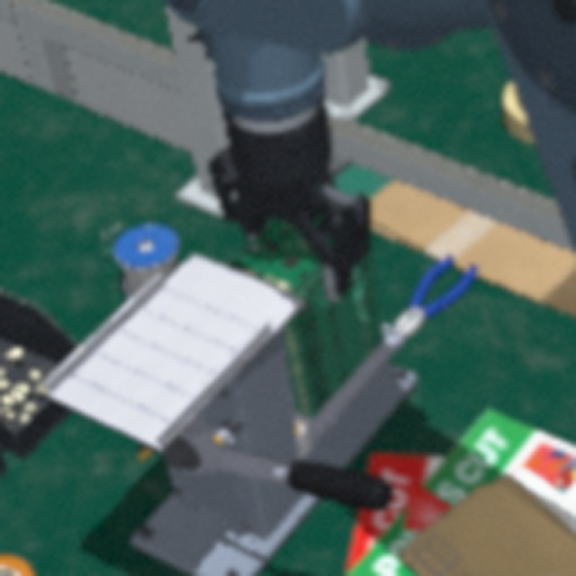

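View pics/w7.png

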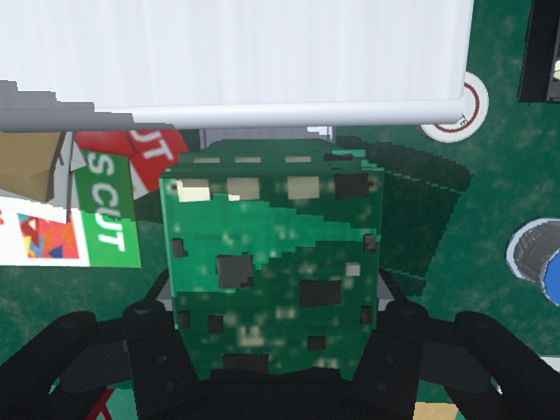

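drive_tool(
  deltas=[
    [[-0.003, 0.005, -0.01], 0],
    [[0, 0, -0.008], 0],
    [[0, 0, 0], 0],
  ],
)

```text
time_s: 6.95
eef_pos: [0.6768, -0.0454, 0.1446]
eef_rot: [-0.009, 0.699, 0.715, -0.008]
wrist_force: [0.6, -0.7, -9.5]
opening: 0.747
```

```bash
python3 - <<'E'
from st import *
st()
E
```

```text
t 6.95 pos [ 0.6768 -0.0454  0.1446] yaw 1.5941 lean [-0.0243  0.0002] pitch 0.0236 F [ 0.6063 -0.7319 -9.476 ] op 0.747 q [-0.2389  0.4999  1.3727 -0.0057  1.2926 -0.2606]
```

drive_tool(
  deltas=[
    [[0, 0, -0.01], 0],
  ],
)

```text
time_s: 7.05
eef_pos: [0.6785, -0.0471, 0.141]
eef_rot: [-0.006, 0.699, 0.715, -0.008]
wrist_force: [-25.4, 3.0, 64.9]
opening: 0.742
```

```bash
python3 - <<'E'
from st import *
st()
s=load('c7'); print(onz(s,200,195,0),onz(s,190,192,0),onz(s,207,198,0))
snap('side','s8');st()
a=cv2.imread('pics/s8.png')[100:300,150:350]; cv2.imwrite('pics/zs8.png',cv2.resize(a,None,fx=3,fy=3,interpolation=cv2.INTER_CUBIC))
E
```

```text
t 7.05 pos [ 0.6785 -0.0471  0.141 ] yaw 1.5938 lean [-0.0196 -0.0028] pitch 0.0184 F [-25.4106   3.0107  64.9355] op 0.742 q [-0.2398  0.5041  1.3742 -0.0077  1.2817 -0.2605]
[ 0.9349 -0.2112  0.    ] [ 0.9768 -0.2051  0.    ] [ 0.9028 -0.2116  0.    ]
t 7.1 pos [ 0.6785 -0.0469  0.1415] yaw 1.5937 lean [-0.0196 -0.0023] pitch 0.0186 F [-15.3318  -1.9422  29.332 ] op 0.742 q [-0.2398  0.5036  1.3739 -0.0072  1.2826 -0.2606]
```

View pics/zs8.png

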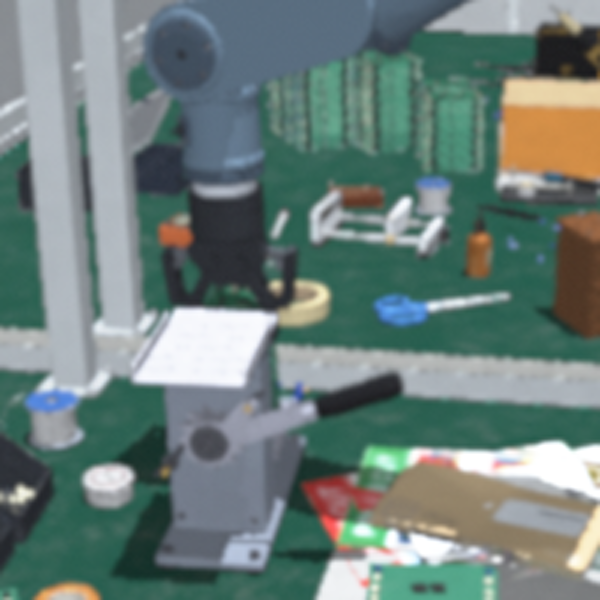

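The foot landed on a lip because the tool drifted to +x/-y, giving 65 N upward. Backing up and shifting by -x and +y.

drive_tool(
  deltas=[
    [[0, 0, 0.015], 0],
    [[-0.006, 0.007, 0], 0],
    [[0, 0, 0], 0],
  ],
)

```text
time_s: 7.4
eef_pos: [0.6727, -0.04, 0.156]
eef_rot: [-0.005, 0.699, 0.715, -0.007]
wrist_force: [-1.4, 1.5, -9.7]
opening: 0.743
```

```bash
python3 - <<'E'
from st import *
st();snap('wrist','w9');st();snap('scene','c9');st()
for n,r in (('c9',(140,300,140,300)),):
    a=cv2.imread('pics/%s.png'%n)[r[0]:r[1],r[2]:r[3]]; cv2.imwrite('pics/z%s.png'%n,cv2.resize(a,None,fx=3.6,fy=3.6,interpolation=cv2.INTER_CUBIC))
E
```

```text
t 7.4 pos [ 0.6727 -0.04    0.156 ] yaw 1.5922 lean [-0.0174 -0.0021] pitch 0.0165 F [-1.3583  1.4724 -9.6714] op 0.743 q [-0.2322  0.4745  1.3848 -0.0063  1.2988 -0.2519]
t 7.45 pos [ 0.6734 -0.0407  0.1563] yaw 1.5922 lean [-0.0161 -0.0031] pitch 0.0150 F [ 0.5798 -0.6586 -8.4341] op 0.739 q [-0.2327  0.4749  1.3836 -0.007   1.2981 -0.2521]
t 7.5 pos [ 0.6735 -0.041   0.1562] yaw 1.5921 lean [-0.0163 -0.0033] pitch 0.0151 F [-0.4793  0.0703 -7.7194] op 0.741 q [-0.233   0.4753  1.3831 -0.0072  1.2983 -0.2523]
```

View pics/zc9.png

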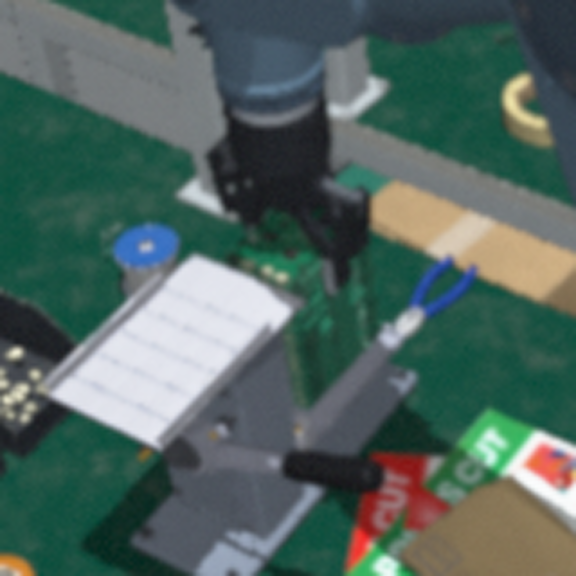

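View pics/w9.png

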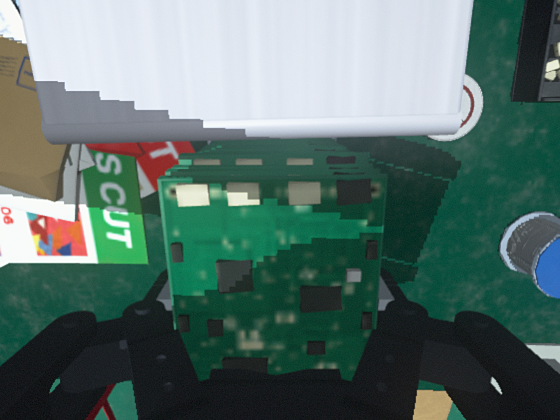

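```bash
python3 - <<'E'
from st import *
a=cv2.imread('pics/w9.png')[100:260,130:410]; cv2.imwrite('pics/zw9.png',cv2.resize(a,None,fx=2.8,fy=2.8,interpolation=cv2.INTER_CUBIC))
a=cv2.imread('pics/w7.png')[100:260,130:410]; cv2.imwrite('pics/zw7.png',cv2.resize(a,None,fx=2.8,fy=2.8,interpolation=cv2.INTER_CUBIC))
c=load('w9')
for p in [(45,135),(463,132)]: print(p,onz(c,*p,.2135),onz(c,*p,.2255))
z=.1563-.0894+.135
for p in [(160,180),(385,180),(170,320),(380,320)]: print(p,onz(c,*p,z))
E
```

```text
(45, 135) [0.6153 0.0225 0.2135] [0.6233 0.0238 0.2255]
(463, 132) [0.716  0.0254 0.2135] [0.71   0.0263 0.2255]
(160, 180) [0.6386 0.0093 0.2019]
(385, 180) [0.7024 0.0108 0.2019]
(170, 320) [ 0.6384 -0.0369  0.2019]
(380, 320) [ 0.7057 -0.0348  0.2019]
```

View pics/zw9.png

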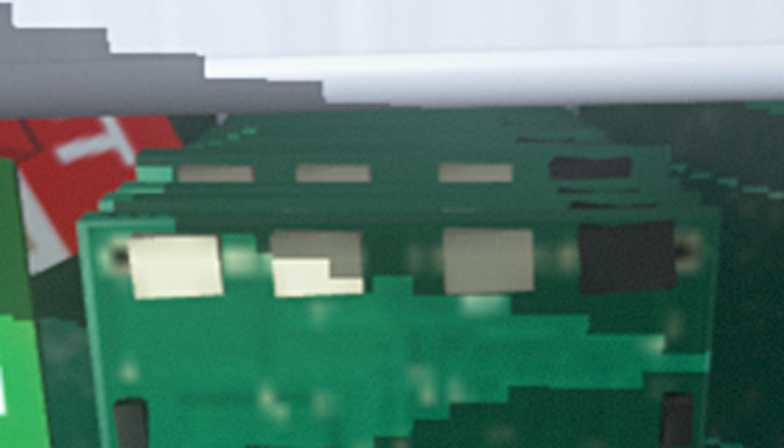

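View pics/zw7.png

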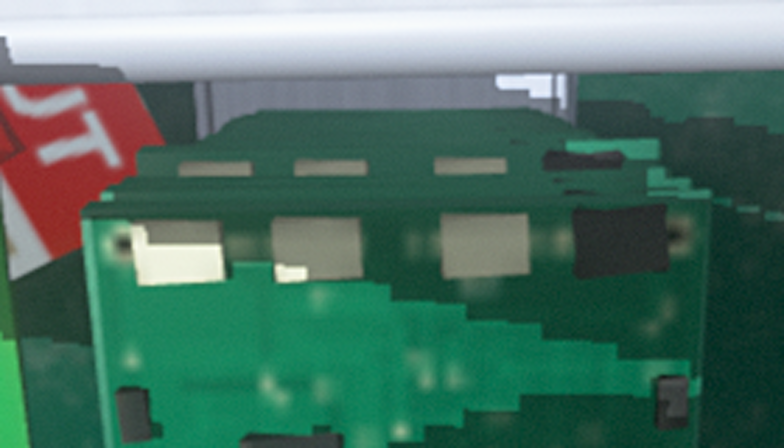

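```bash
python3 - <<'E'
from st import *
for n,P,zz in (('w9',[(222,112),(580,106)],.1563),('w7',[(250,112),(545,112)],.1437),('w7',[(207,90),(570,90)],None)):
  c=load(n)
  for u,v in P: print(n,onz(c,u/2.8+130-.3,v/2.8+100-.3,.036 if zz is None else zz-.0894))
E
```

```text
w9 [0.6256 0.0059 0.0669]
w9 [0.7093 0.0091 0.0669]
w7 [0.6345 0.0044 0.0543]
w7 [0.7044 0.0063 0.0543]
w7 [0.6201 0.0079 0.036 ]
w7 [0.7124 0.0103 0.036 ]
```

drive_tool(
  deltas=[
    [[-0.001, 0.001, -0.01], 0.005],
    [[-0.001, 0.001, -0.008], 0],
  ],
)

```text
time_s: 7.7
eef_pos: [0.6727, -0.0409, 0.141]
eef_rot: [-0.003, 0.697, 0.717, -0.007]
wrist_force: [-21.7, -2.6, 51.8]
opening: 0.74
```

```bash
python3 - <<'E'
from st import *
st()
E
```

```text
t 7.7 pos [ 0.6727 -0.0409  0.141 ] yaw 1.5979 lean [-0.014  -0.0071] pitch 0.0120 F [-21.7031  -2.6243  51.7775] op 0.740 q [-0.2316  0.4874  1.3985 -0.0106  1.2677 -0.2554]
```

```bash
python3 - <<'E'
from st import *
snap('scene','c10');st();snap('side','s10');st()
a=cv2.imread('pics/c10.png')[200:290,170:280]; cv2.imwrite('pics/zc10.png',cv2.resize(a,None,fx=6.5,fy=6.5,interpolation=cv2.INTER_CUBIC))
c=load('c10')
E
```

```text
t 7.75 pos [ 0.6726 -0.0407  0.1415] yaw 1.5979 lean [-0.0139 -0.0068] pitch 0.0120 F [-11.0122  -3.6788  14.7417] op 0.741 q [-0.2314  0.4866  1.3985 -0.0103  1.2685 -0.2554]
t 7.8 pos [ 0.6727 -0.0406  0.1414] yaw 1.5977 lean [-0.0135 -0.0064] pitch 0.0116 F [-5.5227 -1.5249  4.1121] op 0.742 q [-0.2315  0.4867  1.3987 -0.0098  1.2679 -0.2554]
```

View pics/zc10.png

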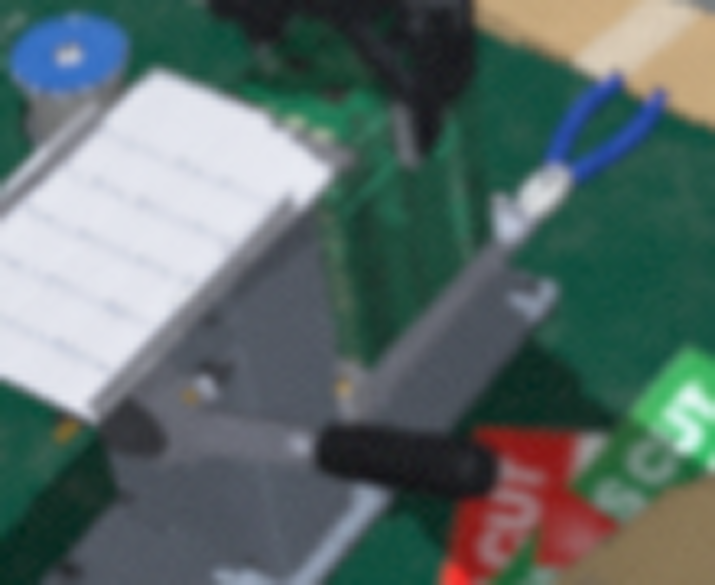

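View pics/s10.png

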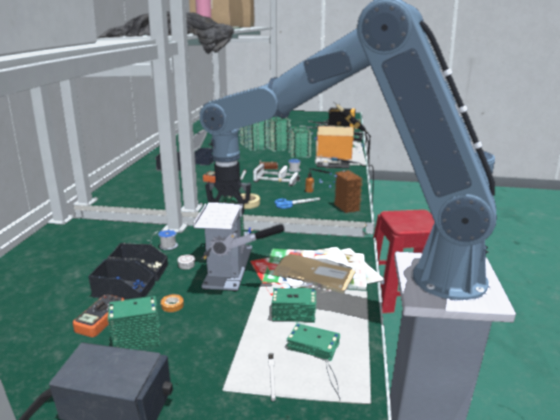

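```bash
python3 - <<'E'
from st import *
c=load('c10')
for p in [(375,395),(400,360),(440,318),(490,268),(505,262)]:
    e,d=ray(c,p[0]/6.5+170-.4,p[1]/6.5+200-.4)
    for xx in (.624,.627): print(p,e+d*(xx-e[0])/d[0],end=' ')
    print()
E
```

```text
(375, 395) [0.624  0.0226 0.0625] (375, 395) [0.627  0.0194 0.0576] 
(400, 360) [0.624  0.0037 0.0675] (400, 360) [0.627  0.0005 0.0627] 
(440, 318) [ 0.624  -0.0258  0.0676] (440, 318) [ 0.627  -0.0291  0.0628] 
(490, 268) [ 0.624  -0.0636  0.0663] (490, 268) [ 0.627  -0.0672  0.0615] 
(505, 262) [ 0.624  -0.0747  0.0605] (505, 262) [ 0.627  -0.0783  0.0556]
```

The tray lip reads about 60 mm above the bench. So the floor is near 52–54 mm, about 2.5 notches up, and the pile's foot is on it. Releasing.

drive_tool(
  deltas=[
    [[0, 0, 0], 0],
    [[0, 0, 0], 0],
    [[0, 0, 0], 0],
  ],
  gripper=1,
)

```text
time_s: 8.1
eef_pos: [0.6741, -0.0412, 0.1422]
eef_rot: [-0.001, 0.698, 0.716, -0.006]
wrist_force: [-0.7, 0.5, -0.1]
opening: 0.999
```

```bash
python3 - <<'E'
from st import *
st();snap('wrist','w11');snap('scene','c11')
a=cv2.imread('pics/c11.png')[200:290,170:280]; cv2.imwrite('pics/zc11.png',cv2.resize(a,None,fx=6.5,fy=6.5,interpolation=cv2.INTER_CUBIC))
E
```

```text
t 8.1 pos [ 0.6741 -0.0412  0.1422] yaw 1.5976 lean [-0.0096 -0.0074] pitch 0.0077 F [-0.6984  0.5222 -0.1465] op 0.999 q [-0.2318  0.4862  1.3975 -0.0099  1.2656 -0.2556]
```

View pics/zc11.png

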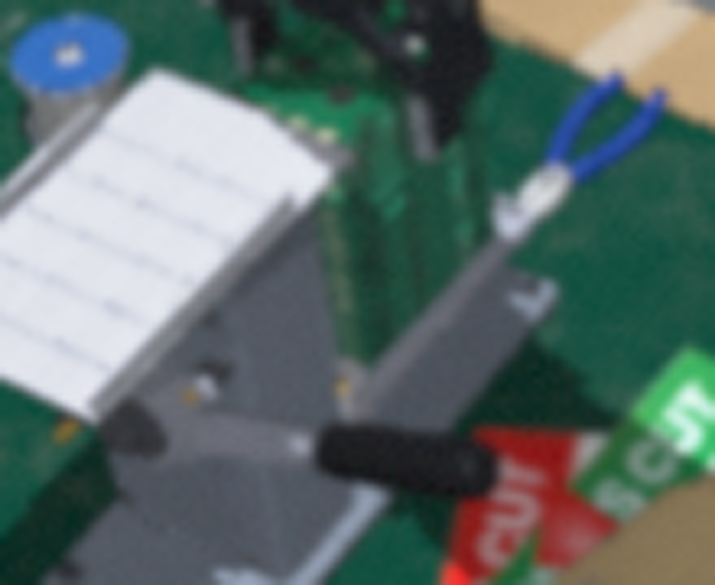

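View pics/w11.png

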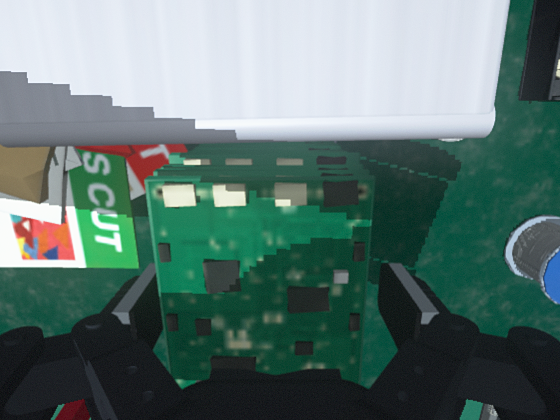

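drive_tool(
  deltas=[
    [[-0.005, 0, 0.003], 0],
    [[0, 0, 0.03], 0],
    [[0, 0, 0.04], 0],
    [[0, 0, 0.045], 0],
    [[-0.02, -0.02, 0.02], 0],
    [[-0.03, -0.02, 0.02], 0],
  ],
)

```text
time_s: 8.8
eef_pos: [0.614, -0.0781, 0.298]
eef_rot: [-0.006, 0.696, 0.718, -0.009]
wrist_force: [0.6, -0.5, -1.0]
opening: 0.998
```

```bash
python3 - <<'E'
from st import *
st();snap('wrist','w12');snap('scene','c12');snap('side','s12')
for n in('c12',):
  a=cv2.imread('pics/c12.png')[160:290,150:280]; cv2.imwrite('pics/zc12.png',cv2.resize(a,None,fx=5,fy=4.5,interpolation=cv2.INTER_CUBIC))
a=cv2.imread('pics/s12.png')[180:310,170:310]; cv2.imwrite('pics/zs12.png',cv2.resize(a,None,fx=5,fy=4.5,interpolation=cv2.INTER_CUBIC))
E
```

```text
t 8.8 pos [ 0.614  -0.0781  0.298 ] yaw 1.6026 lean [-0.0216 -0.0038] pitch 0.0194 F [ 0.6045 -0.5121 -0.9884] op 0.998 q [-0.3127  0.2473  1.3938 -0.0103  1.5199 -0.3438]
```

View pics/zc12.png

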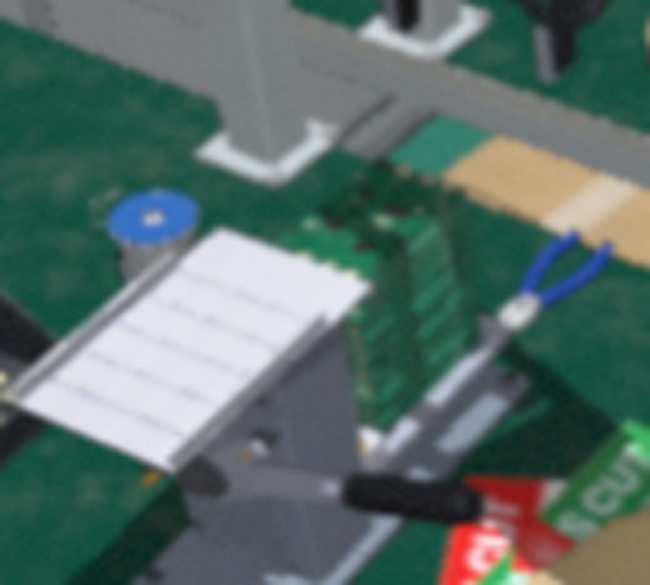

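View pics/w12.png

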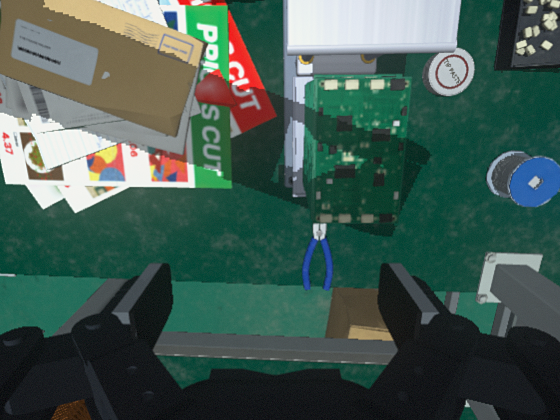

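View pics/zs12.png

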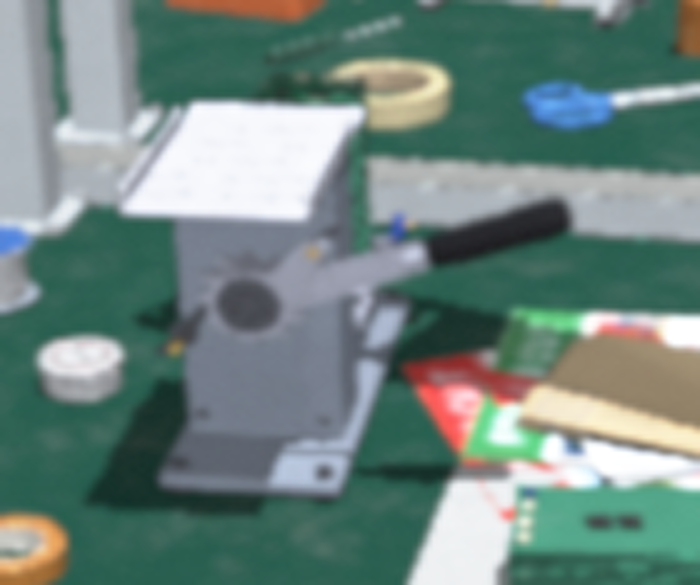

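```bash
python3 - <<'E'
from st import *
c=load('w12')
a=cv2.imread('pics/w12.png')[0:250,270:440]; cv2.imwrite('pics/zw12.png',cv2.resize(a,None,fx=4,fy=2.4,interpolation=cv2.INTER_CUBIC))
P=[(313,80),(411,78),(400,222),(315,222)]
for z in (.17,.18,.19,.2):
    Q=[onz(c,*p,z) for p in P]; print(z,np.linalg.norm(Q[0]-Q[1]),np.linalg.norm(Q[3]-Q[2]),np.linalg.norm(Q[0]-Q[3]),np.linalg.norm(Q[1]-Q[2]),np.mean(Q,0))
print([onz(c,*p,.2135) for p in [(288,48),(459,46)]])
E
```

```text
0.17 0.07073449528929955 0.06892499140688484 0.1096644452338095 0.11038615750850649 [ 0.6741 -0.0449  0.17  ]
0.18 0.06812378437752487 0.06638106674291452 0.10561688452619898 0.10631195941410176 [ 0.6719 -0.0435  0.18  ]
0.19 0.06551307346575007 0.06383714207894434 0.10156932381858845 0.10223776131969702 [ 0.6697 -0.042   0.19  ]
0.2 0.06290236255397538 0.06129321741497414 0.09752176311097789 0.09816356322529228 [ 0.6675 -0.0406  0.2   ]
[array([0.6157, 0.0236, 0.2135]), array([0.7167, 0.0275, 0.2135])]
```

View pics/zw12.png

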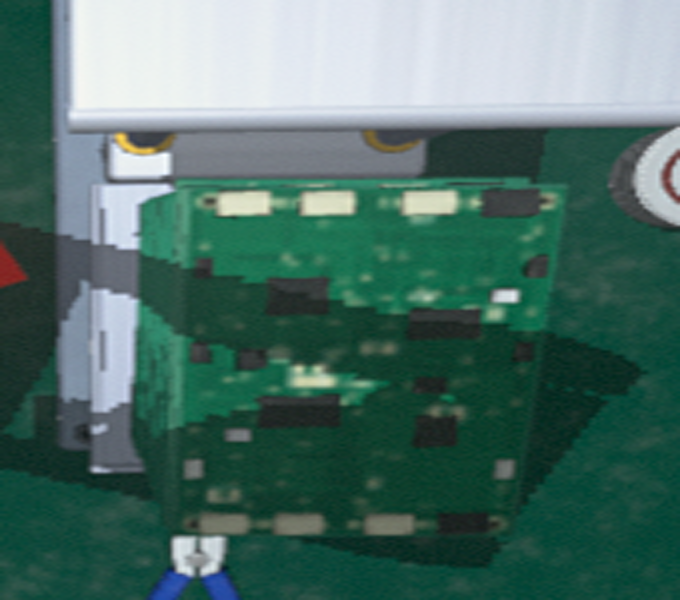

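```bash
cat > lev.py <<'E'
from st import *
def lev(a1,b1,s,a2,b2,d):
    A,ea=tri(s,a1,d,a2); B,eb=tri(s,b1,d,b2); M=(A+B)/2; print('grip',A,B,M,ea,eb,'ang %.3f'%np.arctan2(B[2]-A[2],A[0]-B[0]),'from z %.3f'%np.arcsin((M[2]-.122)/.15))
E
python3 - <<'E'
from lev import *
s=load('c12');d=load('s12')
S=lambda p:(p[0]/5+150-.4,p[1]/4.5+160-.4); D=lambda p:(p[0]/5+170-.4,p[1]/4.5+180-.4)
lev(S((347,488)),S((480,503)),s,D((430,250)),D((568,213)),d)
E
```

```text
grip [0.5598 0.1223 0.1681] [0.4856 0.1107 0.1917] [0.5227 0.1165 0.1799] 0.001313727117058261 0.0006402557160139566 ang 0.308 from z 0.396
```

Measured pile top is about 187 mm, so it is in the tray with the floor near 52 mm. The lever is almost fully up. Next I'll swing over to the lever with the tool turned half round, so the wrist camera faces away from the lift.

drive_tool(
  deltas=[
    [[-0.01, 0.02, 0], 0.145],
    [[-0.01, 0.02, 0], 0.145],
    [[-0.01, 0.02, 0], 0.145],
    [[-0.01, 0.02, 0], 0.145],
    [[-0.01, 0.02, 0], 0.145],
    [[-0.01, 0.02, 0], 0.145],
    [[-0.01, 0.02, 0], 0.145],
    [[-0.01, 0.02, 0], 0.145],
    [[-0.01, 0.02, 0], 0.145],
    [[-0.01, 0.02, 0], 0.145],
  ],
  gripper=0.7,
)

```text
time_s: 9.95
eef_pos: [0.5083, 0.1319, 0.2853]
eef_rot: [-0.007, 0.023, 1.0, -0.011]
wrist_force: [1.0, 0.6, -0.5]
opening: 0.697
```

```bash
python3 - <<'E'
from st import *
st();snap('wrist','w13');st();snap('side','s13');snap('scene','c13')
E
```

```text
t 9.95 pos [0.5083 0.1319 0.2853] yaw 3.0946 lean [-0.0145 -0.0225] pitch 0.0154 F [ 0.993   0.6252 -0.5246] op 0.697 q [ 0.0413  0.0408  1.6514 -0.022   1.4648 -1.4801]
t 10.0 pos [0.5066 0.1348 0.2851] yaw 3.1043 lean [-0.0159 -0.0206] pitch 0.0168 F [-2.039   2.114  -0.5032] op 0.700 q [ 0.0458  0.0395  1.6532 -0.0199  1.4658 -1.4856]
```

View pics/w13.png

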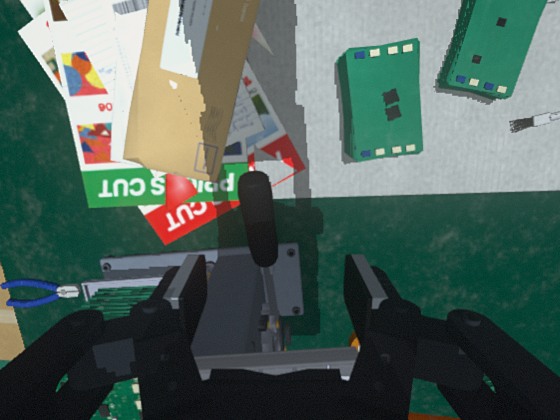

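View pics/s13.png

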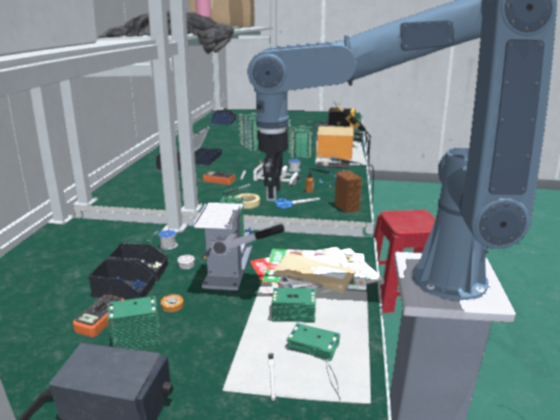

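View pics/c13.png

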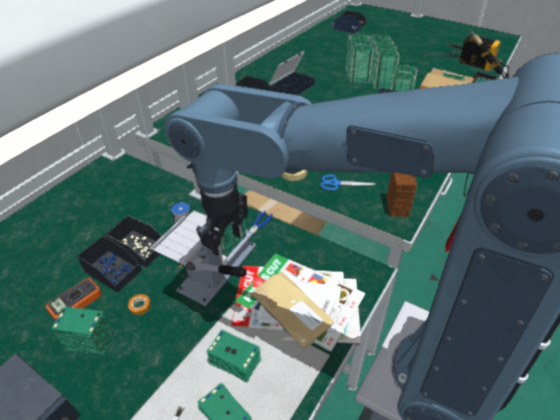

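```bash
python3 - <<'E'
from st import *
c=load('w13')
print(onz(c,254,185,.205),onz(c,265,258,.175))
s=load('w13')['frame']
g=s.astype(int).sum(2)
for v in (185,195,210,225,240,255):
    r=g[v,225:300]; i=np.where(r<110)[0]+225; 
    if len(i): print(v,i.min(),i.max(), onz(c,(i.min()+i.max())/2,v,.19))
E
```

```text
[0.4864 0.1168 0.205 ] [0.5521 0.1188 0.175 ]
195 270 270 [0.4973 0.1262 0.19  ]
210 241 273 [0.508  0.1163 0.19  ]
225 237 292 [0.5195 0.121  0.19  ]
240 232 299 [0.5311 0.1211 0.19  ]
255 252 292 [0.5431 0.1253 0.19  ]
```

drive_tool(
  deltas=[
    [[0.008, -0.01, 0], 0.03],
    [[0.006, -0.01, 0], 0.02],
    [[0, 0, -0.02], 0],
    [[0, 0, -0.02], 0],
  ],
)

```text
time_s: 10.5
eef_pos: [0.5259, 0.1103, 0.245]
eef_rot: [-0.005, 0.005, 1.0, -0.012]
wrist_force: [0.1, -0.4, -0.6]
opening: 0.698
```

```bash
python3 - <<'E'
from st import *
st();snap('wrist','w14');st()
E
```

```text
t 10.5 pos [0.5259 0.1103 0.245 ] yaw 3.1319 lean [-0.0095 -0.024 ] pitch 0.0096 F [ 0.0724 -0.4233 -0.5583] op 0.698 q [ 0.0003  0.0951  1.6752 -0.0245  1.3808 -1.5561]
t 10.55 pos [0.5242 0.1101 0.2413] yaw 3.1317 lean [-0.0148 -0.0241] pitch 0.0149 F [-1.3962 -0.6899 -2.1482] op 0.702 q [ 0.0001  0.0982  1.6796 -0.0246  1.3787 -1.5561]
```

View pics/w14.png

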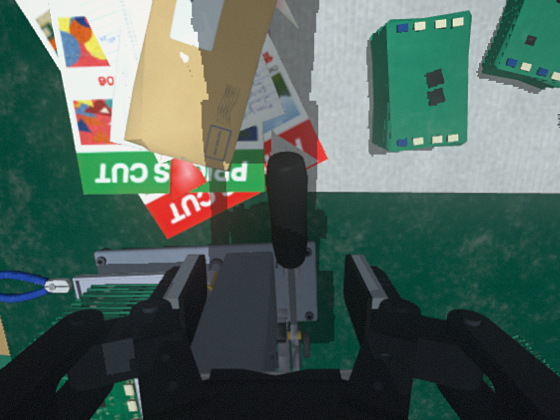

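```bash
python3 - <<'E'
from st import *
c=load('w14')
print(onz(c,288,160,.205),onz(c,287,200,.192),onz(c,291,258,.175),c['eye'])
E
```

```text
[0.4824 0.1161 0.205 ] [0.5077 0.1157 0.192 ] [0.5522 0.1184 0.175 ] [0.4542 0.1138 0.3888]
```

drive_tool(
  deltas=[
    [[-0.001, 0.006, -0.02], 0.03],
    [[0, 0, -0.02], 0.01],
    [[0, 0, -0.02], 0],
    [[0, 0, -0.012], 0],
  ],
)

```text
time_s: 10.95
eef_pos: [0.525, 0.1141, 0.1668]
eef_rot: [-0.007, -0.011, 1.0, -0.012]
wrist_force: [0.1, 0.1, 0.8]
opening: 0.7
```

```bash
python3 - <<'E'
from st import *
st();snap('wrist','w15');st()
E
```

```text
t 10.95 pos [0.525  0.1141 0.1668] yaw -3.1205 lean [-0.0142 -0.0251] pitch 0.0146 F [0.1133 0.0577 0.7973] op 0.700 q [ 0.0082  0.1786  1.7474 -0.0265  1.2302 -1.5748]
t 11.0 pos [0.5241 0.1141 0.1651] yaw -3.1205 lean [-0.0166 -0.0251] pitch 0.0169 F [-1.2891 -0.5547 -1.8177] op 0.700 q [ 0.0081  0.1803  1.7491 -0.0265  1.2292 -1.5749]
```

View pics/w15.png

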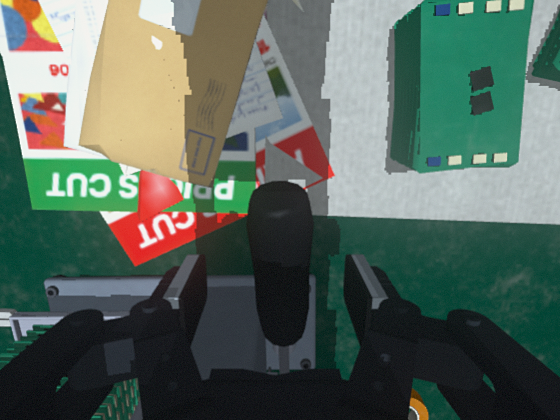

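The grip is centred between the pads (250–315 px, pads at 190 and 360). Pinching it.

drive_tool(
  deltas=[
    [[0, 0, 0], 0],
    [[0, 0, 0], 0],
    [[0, 0, 0], 0],
    [[0, 0, 0], 0],
  ],
  gripper=0.1,
)

```text
time_s: 11.4
eef_pos: [0.5249, 0.117, 0.167]
eef_rot: [-0.008, -0.01, 1.0, -0.01]
wrist_force: [-0.4, -6.2, -2.4]
opening: 0.255
```

```bash
python3 - <<'E'
from st import *
st()
E
```

```text
t 11.4 pos [0.5249 0.117  0.167 ] yaw -3.1213 lean [-0.0159 -0.0192] pitch 0.0162 F [-0.423  -6.1665 -2.4444] op 0.255 q [ 0.01    0.1796  1.7455 -0.0202  1.2326 -1.5744]
```

drive_tool(
  deltas=[
    [[-0.008, 0, -0.02], 0],
    [[-0.005, 0, -0.021], 0],
    [[-0.002, 0, -0.021], 0],
    [[0.001, 0, -0.021], 0],
    [[0.004, 0, -0.021], 0],
    [[0.007, 0, -0.02], 0],
    [[0.008, 0, -0.018], 0],
  ],
)

```text
time_s: 12.1
eef_pos: [0.5284, 0.1169, 0.0337]
eef_rot: [-0.009, -0.013, 1.0, -0.012]
wrist_force: [-39.4, 0.9, 85.2]
opening: 0.259
```

```bash
cat >> st.py <<'E'
def lv():
    st(); o=get_obs(); z=o['eef_pos'][2]+.019; print('lever ang est from up: %.3f'%(.48-np.arcsin(np.clip((z-.122)/.15,-1,1))), 'x-based cos', (.663-o['eef_pos'][0])/.15)
E
python3 - <<'E'
from st import *
lv()
E
```

```text
t 12.1 pos [0.5284 0.1169 0.0337] yaw -3.1165 lean [-0.0168 -0.0234] pitch 0.0173 F [-39.3749   0.92    85.22  ] op 0.259 q [ 0.0123  0.3852  1.8014 -0.0281  0.9722 -1.5678]
lever ang est from up: 0.960 x-based cos 0.8973870418307772
```

The stop was reached at an estimated 0.96 rad, with 94 N at the end, so I'll ease the ends. Lever up next.

drive_tool(
  deltas=[
    [[-0.007, 0, 0.016], 0],
    [[-0.006, 0, 0.02], 0],
    [[-0.004, 0, 0.021], 0],
    [[-0.001, 0, 0.021], 0],
    [[0.002, 0, 0.021], 0],
    [[0.005, 0, 0.02], 0],
    [[0.006, 0, 0.012], 0],
  ],
)

```text
time_s: 12.8
eef_pos: [0.5299, 0.1169, 0.1727]
eef_rot: [-0.002, -0.014, 1.0, -0.012]
wrist_force: [10.6, 4.4, -9.7]
opening: 0.256
```

```bash
python3 - <<'E'
from st import *
lv()
E
```

```text
t 12.8 pos [0.5299 0.1169 0.1727] yaw -3.1139 lean [-0.0039 -0.0235] pitch 0.0043 F [10.6086  4.3702 -9.7127] op 0.256 q [ 0.0124  0.176   1.7373 -0.0248  1.2325 -1.5779]
lever ang est from up: -0.003 x-based cos 0.8873942796340388
```

```bash
python3 - <<'E'
from st import *
snap('scene','c16');snap('side','s16');lv()
a=cv2.imread('pics/c16.png')[150:290,150:290]; cv2.imwrite('pics/zc16.png',cv2.resize(a,None,fx=5,fy=4.2,interpolation=cv2.INTER_CUBIC))
a=cv2.imread('pics/s16.png')[150:310,160:320]; cv2.imwrite('pics/zs16.png',cv2.resize(a,None,fx=4.5,fy=3.7,interpolation=cv2.INTER_CUBIC))
E
```

```text
t 12.9 pos [0.53   0.1169 0.1719] yaw -3.1143 lean [-0.0042 -0.0233] pitch 0.0046 F [ 2.6158  3.3416 -1.2396] op 0.257 q [ 0.0123  0.1774  1.7375 -0.0246  1.2313 -1.5777]
lever ang est from up: 0.003 x-based cos 0.8866367292953611
```

View pics/zc16.png

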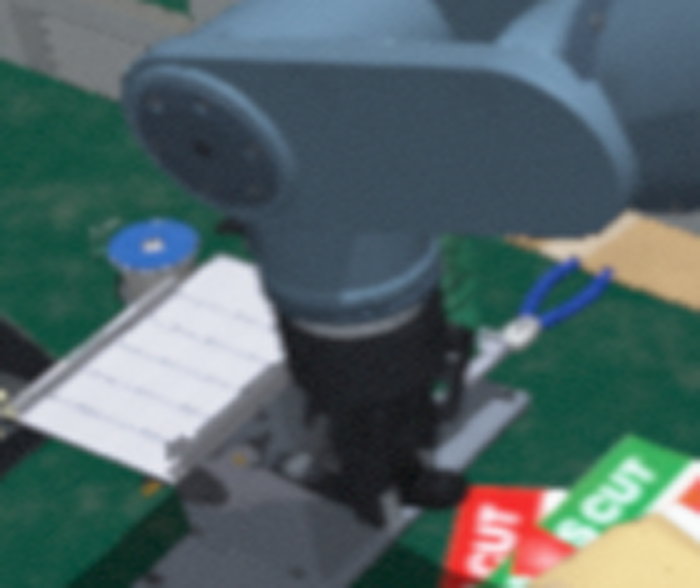

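View pics/zs16.png

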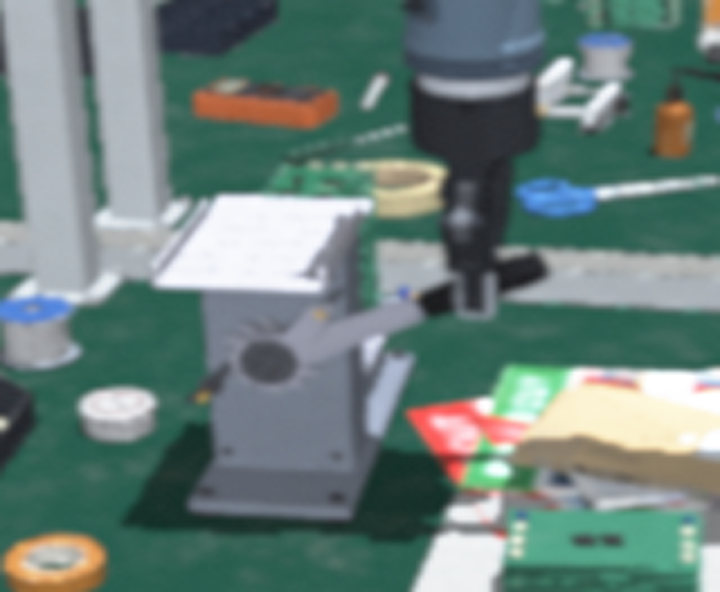

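```bash
python3 - <<'E'
from st import *
c=load('s16')
for n in range(2,9):
    h=.0071*n-.0007; z=.034+.1349+h
    print(n,'%.4f'%z,*[proj(c,(x,y,z)) for x,y in ((.702,-.0945),(.638,-.0945),(.638,.0095))])
h=.018;z=.1689+h;print('18mm',*[proj(load('s12'),(x,y,z)) for x,y in ((.702,-.0945),(.638,-.0945))])
for n in ('s12','s16'):
    a=cv2.imread('pics/%s.png'%n)[170:225,205:260]; cv2.imwrite('pics/y%s.png'%n,cv2.resize(a,None,fx=11,fy=10,interpolation=cv2.INTER_CUBIC))
E
```

```text
2 0.1824 [224.3857 198.2475] [244.1635 199.353 ] [236.5503 212.1923]
3 0.1895 [224.2895 196.1515] [244.103  197.2434] [236.4692 209.9608]
4 0.1966 [224.1932 194.0479] [244.0425 195.126 ] [236.388  207.7202]
5 0.2037 [224.0969 191.9366] [243.9818 193.0008] [236.3067 205.4707]
6 0.2108 [224.0004 189.8177] [243.9212 190.8678] [236.2253 203.212 ]
7 0.2179 [223.9039 187.6912] [243.8604 188.7271] [236.1438 200.9443]
8 0.2250 [223.8074 185.557 ] [243.7996 186.5785] [236.0622 198.6675]
18mm [224.3247 196.92  ] [244.1252 198.0168]
```

View pics/ys12.png

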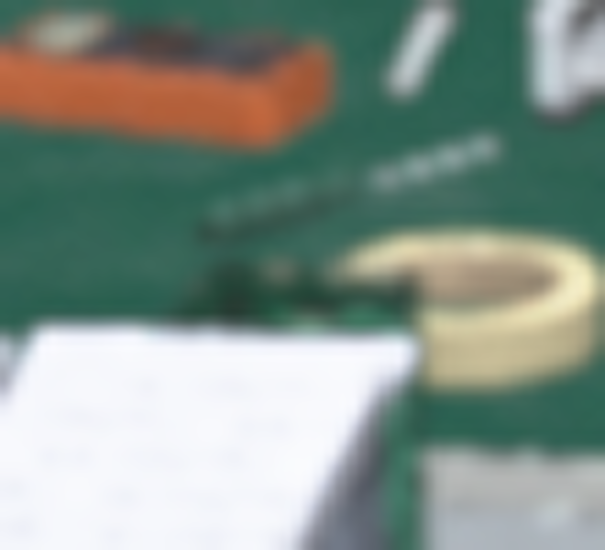

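View pics/ys16.png

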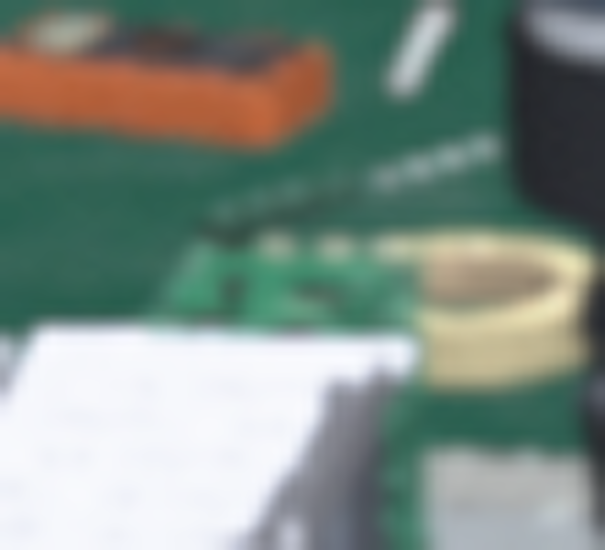

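Comparing side views, the pile top rose about 2.7 px (roughly 9 mm), so the first stroke took it to notch 4. That leaves three strokes. Second stroke, down.

drive_tool(
  deltas=[
    [[-0.007, 0, -0.018], 0],
    [[-0.006, 0, -0.021], 0],
    [[-0.003, 0, -0.021], 0],
    [[0, 0, -0.021], 0],
    [[0.003, 0, -0.021], 0],
    [[0.006, 0, -0.02], 0],
    [[0.008, 0, -0.015], 0],
  ],
)

```text
time_s: 13.6
eef_pos: [0.5274, 0.1167, 0.0359]
eef_rot: [-0.004, -0.014, 1.0, -0.013]
wrist_force: [-3.9, 4.1, 4.0]
opening: 0.254
```

```bash
python3 - <<'E'
from st import *
lv()
E
```

```text
t 13.6 pos [0.5274 0.1167 0.0359] yaw -3.1131 lean [-0.0076 -0.0265] pitch 0.0082 F [-3.889   4.0789  3.9542] op 0.254 q [ 0.0139  0.3748  1.8105 -0.0322  0.9645 -1.5671]
lever ang est from up: 0.944 x-based cos 0.9041194207018884
```

drive_tool(
  deltas=[
    [[0.003, 0, -0.005], 0],
  ],
)

```text
time_s: 13.7
eef_pos: [0.5291, 0.1168, 0.0327]
eef_rot: [-0.007, -0.014, 1.0, -0.014]
wrist_force: [-21.3, -0.8, 46.2]
opening: 0.257
```

drive_tool(
  deltas=[
    [[-0.007, 0, 0.016], 0],
    [[-0.006, 0, 0.02], 0],
    [[-0.004, 0, 0.021], 0],
    [[-0.001, 0, 0.021], 0],
    [[0.002, 0, 0.021], 0],
    [[0.005, 0, 0.02], 0],
    [[0.006, 0, 0.012], 0],
  ],
)

```text
time_s: 14.4
eef_pos: [0.5258, 0.1166, 0.1668]
eef_rot: [-0.005, -0.014, 1.0, -0.014]
wrist_force: [3.3, 2.6, -6.6]
opening: 0.256
```

```bash
python3 - <<'E'
from st import *
lv();snap('side','s17');lv()
a=cv2.imread('pics/s17.png')[170:225,205:260]; cv2.imwrite('pics/ys17.png',cv2.resize(a,None,fx=11,fy=10,interpolation=cv2.INTER_CUBIC))
E
```

```text
t 14.4 pos [0.5258 0.1166 0.1668] yaw -3.1133 lean [-0.0094 -0.0277] pitch 0.0099 F [ 3.3212  2.5729 -6.5536] op 0.256 q [ 0.0145  0.1787  1.7474 -0.0293  1.2255 -1.5747]
lever ang est from up: 0.041 x-based cos 0.9148811504299752
t 14.45 pos [0.5274 0.1168 0.1685] yaw -3.1131 lean [-0.0067 -0.0274] pitch 0.0072 F [-4.3131  3.1023  1.6186] op 0.254 q [ 0.0145  0.1781  1.744  -0.029   1.2267 -1.575 ]
lever ang est from up: 0.028 x-based cos 0.9040856520098569
```

View pics/ys17.png

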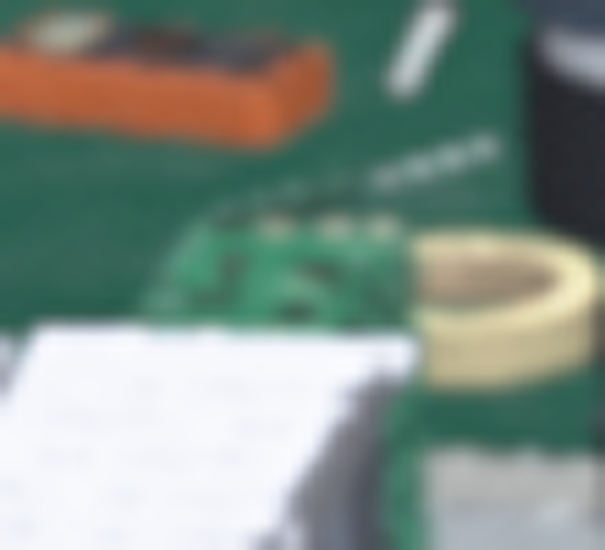

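drive_tool(
  deltas=[
    [[0.002, 0, 0.006], 0],
  ],
)

```text
time_s: 14.55
eef_pos: [0.5299, 0.1168, 0.1736]
eef_rot: [-0.003, -0.014, 1.0, -0.014]
wrist_force: [8.7, 1.9, -10.6]
opening: 0.258
```

drive_tool(
  deltas=[
    [[-0.007, 0, -0.018], 0],
    [[-0.006, 0, -0.021], 0],
    [[-0.003, 0, -0.021], 0],
    [[0, 0, -0.021], 0],
    [[0.003, 0, -0.021], 0],
    [[0.006, 0, -0.02], 0],
    [[0.008, 0, -0.015], 0],
  ],
)

```text
time_s: 15.25
eef_pos: [0.527, 0.1166, 0.0345]
eef_rot: [-0.005, -0.014, 1.0, -0.015]
wrist_force: [-17.4, 4.7, 54.8]
opening: 0.257
```

drive_tool(
  deltas=[
    [[0.003, 0, -0.005], 0],
  ],
)

```text
time_s: 15.35
eef_pos: [0.5302, 0.1167, 0.0304]
eef_rot: [-0.006, -0.014, 1.0, -0.015]
wrist_force: [-13.1, 1.6, 39.8]
opening: 0.259
```

drive_tool(
  deltas=[
    [[-0.007, 0, 0.016], 0],
    [[-0.006, 0, 0.02], 0],
    [[-0.004, 0, 0.021], 0],
    [[-0.001, 0, 0.021], 0],
    [[0.002, 0, 0.021], 0],
    [[0.005, 0, 0.02], 0],
    [[0.006, 0, 0.014], 0],
    [[0.001, 0, 0.004], 0],
  ],
)

```text
time_s: 16.15
eef_pos: [0.5232, 0.1164, 0.1633]
eef_rot: [-0.01, -0.014, 1.0, -0.015]
wrist_force: [6.7, 3.0, -7.9]
opening: 0.257
```

```bash
python3 - <<'E'
from st import *
lv();snap('side','s18');lv()
a=cv2.imread('pics/s18.png')[170:225,205:260]; cv2.imwrite('pics/ys18.png',cv2.resize(a,None,fx=11,fy=10,interpolation=cv2.INTER_CUBIC))
E
```

```text
t 16.15 pos [0.5232 0.1164 0.1633] yaw -3.1146 lean [-0.0198 -0.0308] pitch 0.0205 F [ 6.7009  2.9878 -7.8597] op 0.257 q [ 0.0159  0.185   1.7477 -0.0323  1.2294 -1.571 ]
lever ang est from up: 0.066 x-based cos 0.9317128331935906
t 16.2 pos [0.5232 0.1164 0.1632] yaw -3.1145 lean [-0.0197 -0.0309] pitch 0.0204 F [ 3.8989  2.8415 -4.5632] op 0.258 q [ 0.016   0.185   1.7479 -0.0325  1.2291 -1.5711]
lever ang est from up: 0.067 x-based cos 0.9318841578772771
```

View pics/ys18.png

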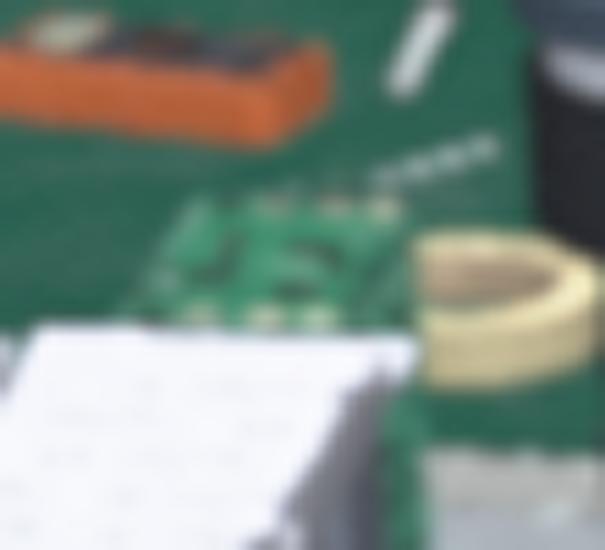

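One more notch gained (notch 6): the connector row moved from 223 to 203 in the zoom. Now the lever fully up, then the last stroke.

drive_tool(
  deltas=[
    [[0.003, 0, 0.008], 0],
  ],
)

```text
time_s: 16.3
eef_pos: [0.5256, 0.1165, 0.1691]
eef_rot: [-0.011, -0.014, 1.0, -0.015]
wrist_force: [5.2, 3.7, -5.8]
opening: 0.253
```

```bash
python3 - <<'E'
from st import *
lv();snap('side','s19');lv()
a=cv2.imread('pics/s19.png')[150:310,160:320]; cv2.imwrite('pics/zs19.png',cv2.resize(a,None,fx=4.5,fy=3.7,interpolation=cv2.INTER_CUBIC))
E
```

```text
t 16.3 pos [0.5256 0.1165 0.1691] yaw -3.1144 lean [-0.0213 -0.0306] pitch 0.0220 F [ 5.2154  3.678  -5.8007] op 0.253 q [ 0.0159  0.184   1.7362 -0.0319  1.2434 -1.5718]
lever ang est from up: 0.024 x-based cos 0.9161752742580709
t 16.35 pos [0.5263 0.1166 0.1708] yaw -3.1144 lean [-0.0203 -0.0305] pitch 0.0210 F [ 1.4098  3.9846 -3.6401] op 0.258 q [ 0.0159  0.1829  1.7337 -0.0319  1.2459 -1.5719]
lever ang est from up: 0.011 x-based cos 0.9110684076428626
```

View pics/zs19.png

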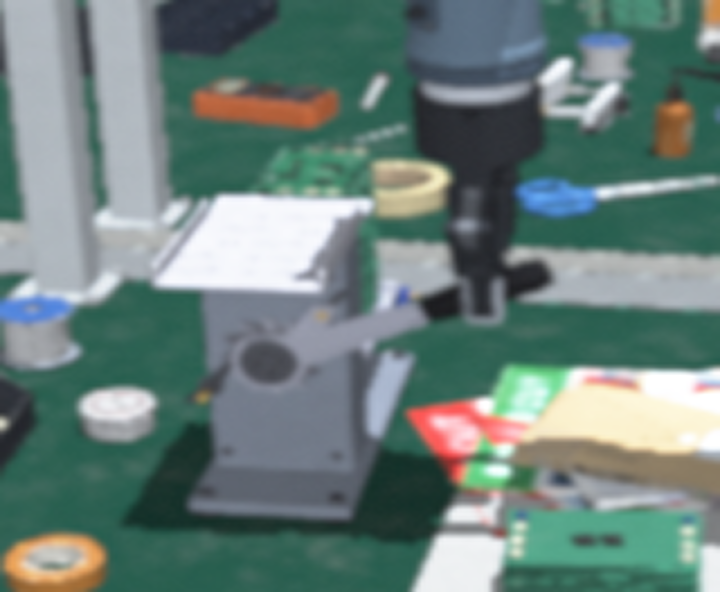

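drive_tool(
  deltas=[
    [[0.002, 0, 0.005], 0],
  ],
)

```text
time_s: 16.45
eef_pos: [0.5277, 0.1166, 0.1738]
eef_rot: [-0.011, -0.014, 1.0, -0.015]
wrist_force: [6.0, 3.6, -8.5]
opening: 0.253
```

drive_tool(
  deltas=[
    [[-0.007, 0, -0.018], 0],
    [[-0.006, 0, -0.021], 0],
    [[-0.003, 0, -0.021], 0],
    [[0, 0, -0.021], 0],
    [[0.003, 0, -0.021], 0],
    [[0.006, 0, -0.02], 0],
    [[0.008, 0, -0.015], 0],
  ],
)

```text
time_s: 17.15
eef_pos: [0.5241, 0.1164, 0.0335]
eef_rot: [-0.013, -0.013, 1.0, -0.016]
wrist_force: [-4.0, 4.7, 5.3]
opening: 0.259
```

drive_tool(
  deltas=[
    [[0.003, 0, -0.005], 0],
  ],
)

```text
time_s: 17.25
eef_pos: [0.5253, 0.1164, 0.0304]
eef_rot: [-0.017, -0.013, 1.0, -0.017]
wrist_force: [-39.2, 0.9, 86.9]
opening: 0.26
```

drive_tool(
  deltas=[
    [[-0.007, 0, 0.016], 0],
    [[-0.006, 0, 0.02], 0],
    [[-0.004, 0, 0.021], 0],
    [[-0.001, 0, 0.021], 0],
    [[0.002, 0, 0.021], 0],
    [[0.005, 0, 0.02], 0],
    [[0.006, 0, 0.014], 0],
    [[0.003, 0, 0.008], 0],
  ],
)

```text
time_s: 18.05
eef_pos: [0.522, 0.1163, 0.1694]
eef_rot: [-0.017, -0.013, 1.0, -0.017]
wrist_force: [11.8, 4.9, -8.2]
opening: 0.255
```

```bash
python3 - <<'E'
from st import *
lv();snap('side','s20');lv()
a=cv2.imread('pics/s20.png')[170:225,205:260]; cv2.imwrite('pics/ys20.png',cv2.resize(a,None,fx=11,fy=10,interpolation=cv2.INTER_CUBIC))
E
```

```text
t 18.05 pos [0.522  0.1163 0.1694] yaw -3.1165 lean [-0.0339 -0.0344] pitch 0.0347 F [11.7714  4.9224 -8.1554] op 0.255 q [ 0.0178  0.1852  1.7344 -0.0355  1.2567 -1.5671]
lever ang est from up: 0.021 x-based cos 0.9399642716495649
t 18.1 pos [0.5226 0.1164 0.1704] yaw -3.1166 lean [-0.033  -0.0343] pitch 0.0338 F [ 3.7533  4.4349 -4.3752] op 0.257 q [ 0.0178  0.1847  1.7327 -0.0355  1.258  -1.5671]
lever ang est from up: 0.014 x-based cos 0.9357533590901657
```

View pics/ys20.png

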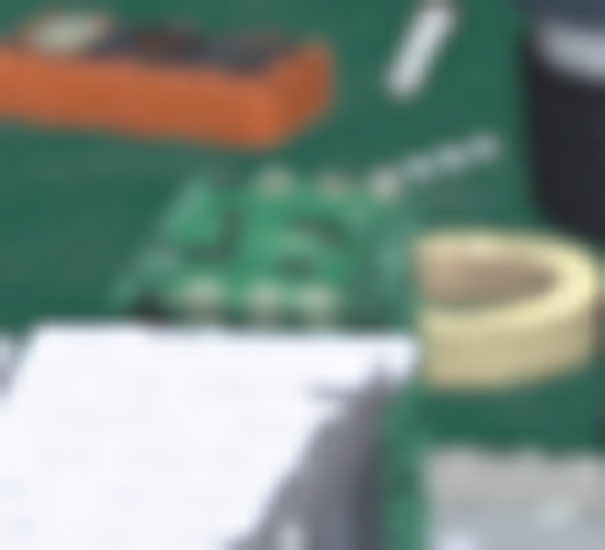

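Counted to notch 7: the connector row is now at 182, and the near edge is visible at about row 201 against 200.9 predicted. Now I'll push the lever to its upper stop, let go, rise and check.

drive_tool(
  deltas=[
    [[0.003, 0, 0.006], 0],
    [[0.001, 0, 0.002], 0],
  ],
)

```text
time_s: 18.3
eef_pos: [0.5256, 0.1165, 0.1763]
eef_rot: [-0.019, -0.013, 1.0, -0.017]
wrist_force: [1.4, 3.5, -4.2]
opening: 0.258
```

drive_tool(
  deltas=[
    [[0, 0, 0], 0],
    [[0, 0, 0], 0],
    [[0, 0, 0], 0],
    [[-0.004, 0, 0.03], 0],
    [[0, 0, 0.04], 0],
    [[0, 0, 0.04], 0],
    [[-0.03, 0.02, 0.03], 0],
    [[-0.04, 0.02, 0], 0],
  ],
  gripper=0.7,
)

```text
time_s: 19.1
eef_pos: [0.4506, 0.1508, 0.3183]
eef_rot: [-0.021, -0.007, 1.0, -0.02]
wrist_force: [0.3, 1.0, -0.5]
opening: 0.698
```

```bash
python3 - <<'E'
from st import *
st();snap('side','s21');snap('scene','c21');st()
a=cv2.imread('pics/c21.png')[160:290,150:280]; cv2.imwrite('pics/zc21.png',cv2.resize(a,None,fx=6,fy=4.6,interpolation=cv2.INTER_CUBIC))
a=cv2.imread('pics/s21.png')[180:310,170:310]; cv2.imwrite('pics/zs21.png',cv2.resize(a,None,fx=5,fy=4.5,interpolation=cv2.INTER_CUBIC))
E
```

```text
t 19.1 pos [0.4506 0.1508 0.3183] yaw -3.1280 lean [-0.0417 -0.0402] pitch 0.0455 F [ 0.3164  1.0038 -0.5132] op 0.698 q [ 0.0973 -0.0717  1.6979 -0.036   1.5609 -1.4867]
t 19.2 pos [0.4459 0.1526 0.3153] yaw -3.1234 lean [-0.0476 -0.0401] pitch 0.0515 F [ 0.3426 -0.7708 -0.4318] op 0.699 q [ 0.1014 -0.0749  1.707  -0.0351  1.5611 -1.4873]
```

View pics/zs21.png

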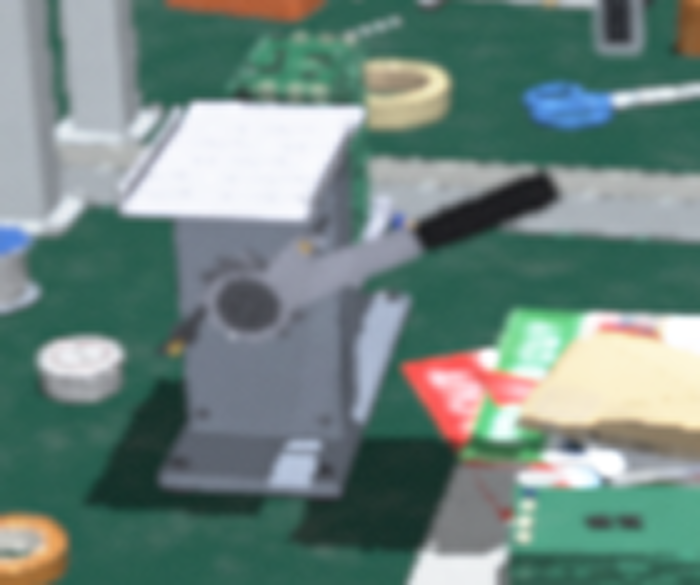

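View pics/zc21.png

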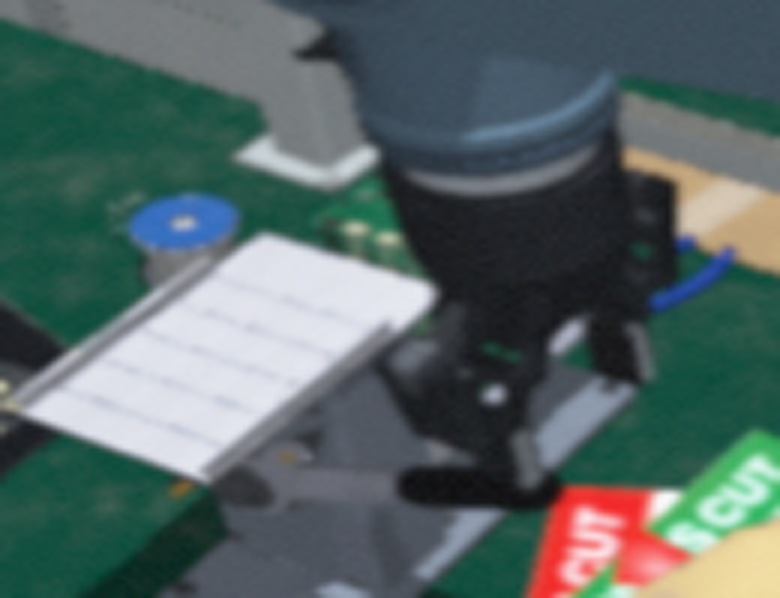

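drive_tool(
  deltas=[
    [[-0.02, -0.04, 0.01], 0],
    [[-0.01, -0.045, 0.005], 0],
    [[0, -0.045, 0.003], 0],
    [[0, -0.045, 0.003], 0],
    [[0, -0.045, 0.003], 0],
    [[0, -0.045, 0.003], 0],
    [[0, -0.045, 0], 0],
    [[0, -0.04, 0], 0],
    [[0, -0.03, 0], 0],
    [[0, 0, 0], 0],
  ],
)

```text
time_s: 20.2
eef_pos: [0.4098, -0.2461, 0.3408]
eef_rot: [-0.025, -0.01, 0.999, -0.023]
wrist_force: [-0.0, 0.4, -0.0]
opening: 0.7
```

```bash
python3 - <<'E'
from st import *
st();snap('side','s22');snap('scene','c22');st()
a=cv2.imread('pics/c22.png')[160:290,150:280]; cv2.imwrite('pics/zc22.png',cv2.resize(a,None,fx=6,fy=4.6,interpolation=cv2.INTER_CUBIC))
a=cv2.imread('pics/s22.png')[180:310,170:310]; cv2.imwrite('pics/zs22.png',cv2.resize(a,None,fx=5,fy=4.5,interpolation=cv2.INTER_CUBIC))
E
```

```text
t 20.2 pos [ 0.4098 -0.2461  0.3408] yaw -3.1232 lean [-0.0493 -0.0475] pitch 0.0042 F [-0.019   0.4479 -0.0164] op 0.700 q [-0.7431 -0.1006  1.681  -0.0683  1.5654 -2.3329]
t 20.3 pos [ 0.4102 -0.2431  0.3408] yaw -3.1208 lean [-0.0489 -0.0459] pitch 0.0053 F [-0.3614 -0.3311 -0.0011] op 0.701 q [-0.7387 -0.1031  1.6831 -0.0669  1.5668 -2.331 ]
```

View pics/zs22.png

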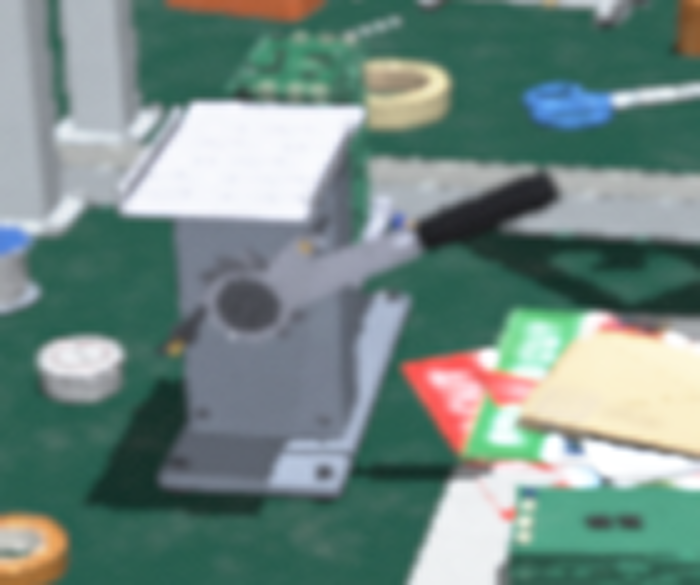

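View pics/zc22.png

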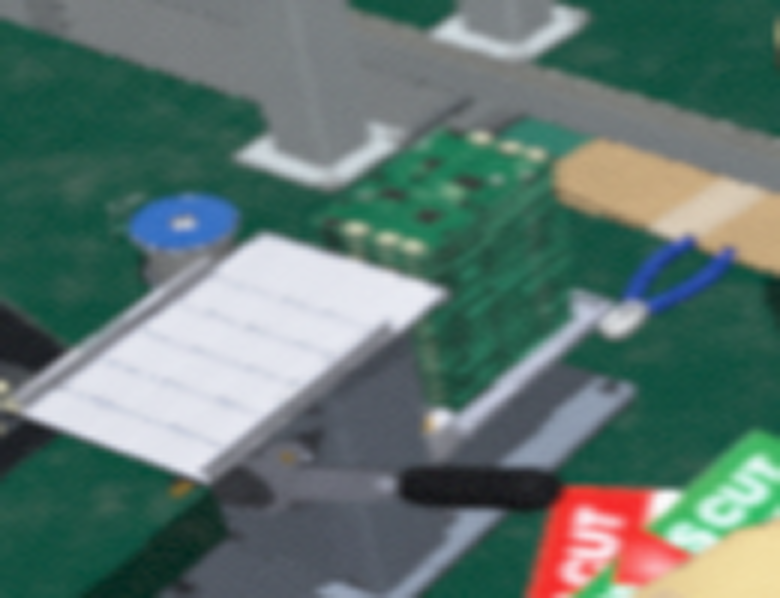

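Clear view now. I'll triangulate the top board height and the lever angle.

```bash
python3 - <<'E'
from lev import *
s=load('c22');d=load('s22')
S=lambda p:(p[0]/6+150-.4,p[1]/4.6+160-.4); D=lambda p:(p[0]/5+170-.4,p[1]/4.5+180-.4)
lev(S((402,486)),S((560,490)),s,D((420,240)),D((556,190)),d)
for p in [(428,258),(553,165),(322,222),(437,128)]:
    for z in (.2179,): print(p,onz(s,*S(p),z))
for nm,a,b in (('near conn L',(355,229),(272,91)),('conn R',(412,246),(320,91)),('far L',(480,137),(305,38)),('far R',(537,155),(350,38))):
    print(nm,tri(s,S(a),d,D(b)))
print('shelf corner',tri(s,S((443,293)),d,D((364,107))))
E
```

```text
grip [0.5655 0.1229 0.175 ] [0.4923 0.1103 0.2062] [0.5289 0.1166 0.1906] 0.002470225749386225 0.0003091748931864835 ang 0.404 from z 0.475
(428, 258) [0.6374 0.0082 0.2179]
(553, 165) [ 0.6395 -0.0872  0.2179]
(322, 222) [0.6974 0.009  0.2179]
(437, 128) [ 0.7073 -0.087   0.2179]
near conn L (array([0.6759, 0.0092, 0.2206]), np.float64(0.0041285027623547505))
conn R (array([0.6469, 0.0063, 0.2202]), np.float64(0.001660941305667338))
far L (array([ 0.6792, -0.0858,  0.2221]), np.float64(0.0028997590251377617))
far R (array([ 0.6495, -0.0881,  0.2214]), np.float64(0.0013119538345499142))
shelf corner (array([0.6147, 0.0274, 0.2182]), np.float64(0.0017608551557221081))
```

```bash
python3 -c "
from bench import hand_in; print(hand_in())"
```

```text
the job is handed in; nothing more can be done
None
```

I set the pile upright in the tray, let go of it, and worked the lever four full strokes. The lever was released fully up and the job was handed in at about 20 s. The hand-in gave no verdict, so what follows rests on my own camera checks.

- **Pile height:** the tray started about 18 mm up, between notches 2 and 3. The first stroke took it to notch 4, then 5, 6 and 7 as seen in the side view. My last two-camera check put the parts on the top board at about 0.221 m. Notch 7 predicts 0.220 m, one notch lower would be 0.213 m and one higher 0.227 m. That puts the top board about 4.4 mm above the shelf edge, within the 1.4 to 7.3 mm allowed.
- **Check that disagreed:** the same method read a shelf corner at 0.218 m against its stated 0.2135 m. That point was harder to pick because of the rolled edge and fence. The stroke count and the rows in the side view both support notch 7.
- **Lever:** the height of the grip puts it within about 0.01 rad of fully up. The slope measured along the grip gave a rougher reading of about 0.08 rad short; either is within the 0.15 allowed.
- **Pile position:** it looked upright and inside the lips in the last pictures, about 2 mm from the tray's centre by my estimate.
- **Rough contacts:** the pile touched down in the tray twice, with up to about 65 N at the wrist the first time. I had read the first contact as a lip, but it was most likely the raised tray floor. Two of the lever swings hit the lower stop with about 95 N at the wrist, under the 120 N limit.
- **Bystanders:** I saw no movement of the cutters. I did not check the roll of tape by measurement.

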